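# Take the service panel off the bench instrument

## Robot

A 7-joint arm with a two-finger parallel gripper is mounted at the origin on the work surface. World frame = base frame: x ahead of the robot, y to its left, z up, the work surface at z = 0. Lengths are in mm, angles in rad, forces in N, time in s.
With the tool pointing down it reaches from about 425 to 825 mm from the base axis. Payload 3.6 kg.
Tool frame: the origin (TCP) lies midway between the tips of the shut fingers; the grasp point (between the pads) lies 19 mm behind it (manip.grip_depth is the distance from the TCP to the grasp point, in mm); x points along the fingers, z is the direction in which the jaws open and shut, and the axes are right-handed (so a half turn about x gives the same grasp; the last joint's range is limited). The gripper opens to 85 mm and grips with 20 to 120 N. Pads are 22 mm wide; open, the fingers measure 114 mm over their backs; the gripper's body (76 mm by 85 mm) begins 54 mm behind the grasp point. The pads swing forward as they close: fully open they stand 13 mm farther back than shut.
Start: joints at [1.121, 0.615, -0.013, 1.423, 0.008, 1.103, -0.04], TCP at [267.305, -592.462, 231.297] pointing down, gripper open.
Joint ranges: [-3.12, 3.12], [-0.3, 2.06], [-1.34, 1.32], [0.26, 2.42], [-1.36, 4.5], [0.01, 1.98], [-2.84, 2.84]. Speed limits (rad/s): [2.79, 2.79, 3.14, 3.14, 3.14, 3.14, 3.14].

## Interface

Orientations are given as a unit quaternion [x, y, z, w].
In Python, from station import monitor, viewer, order, manip gives the robot as it stands.
- The arm moves only by the tool servo_tool, never from a script. Its argument "plan" is a list of rows, each a list of 7 numbers: the opening, from -1 (shut) to 1 (fully open), so that 0 is half open, then the shift along the tool's x, y, z in mm, then the turn, a rotation vector about the tool's x, y, z in degrees. In form: [[hand, x, y, z, ax, ay, az], ...]. A call has 1 to 5 rows; each row shifts and turns the commanded pose from where the row before left it, along the tool's axes as they then stand; what a row does not reach is not made up. A row lasts 1/10 s, in which the tool goes at most 50 mm and 8.59 degrees, less where a joint would pass 70% of its speed; a pose out of reach is approached as far as the arm can. A call is refused whole if a number of a shift passes 50 or a number of a turn 8.59, either way. A call with a gripper value outside its range is refused whole. The fingers move at their own pace and stop on an object; "force" is the grip in N (left out, the last holds). Time passes only in rows, so rows that do not move let the fingers close. It gives the time, the measured TCP pose, the force and the opening at its end, in the units of the state.
- monitor.state(): the state, without advancing time (a new reading comes with each control period).
- viewer.snapshot(name): name is "scene" or "top" or "wrist"; returns the picture (480x640x3 uint8, red, green, blue); there is no depth.
- viewer.camera_info(name): a dict with "fovy" (degrees; the focal length in pixels is half the picture's height over the tangent of half this angle, whatever the lens; pixels are square), "cx", "cy" (the principal point, pixels), "origin" and "rotation" of the camera in the world. Camera axes: x right, y down, z forward; pixel columns grow to the right and rows downward; lengths in mm; the calibration is good to about 2 mm. A picture is of the moment at which its call begins: read the wrist's pose just before it. camera_info takes no time and is no camera call; for the wrist camera it gives the pose at the moment of the call.
- order.close_job(): hands the job in, once; it reports no verdict.
The state is a dict: "time_s": time; "joint_positions": joint angles; "dq": joint speeds; "joint_torque": joint torques, N m; "tcp_pos": TCP position; "tool_rot": TCP orientation; "contact_force": force on the tool from outside, world axes, zero at the start; "torque": the same for the moment, N m; "width": finger opening in mm.
Only numpy, scipy, OpenCV 4.12 (cv2) and the standard library are available. Lean on these libraries where they do the work, as an engineer would, in place of code of your own. Each camera call takes 0.05 s, during which the arm holds its last target. There are 200 camera calls.

## Task

The slotted screwdriver lies on the sloping rest: stand it blade down in the blue stand and let go, so that you can take it again from above by the end of its handle. With it, turn both brass cam studs of the instrument anticlockwise (seen from above) until their heads lie along the oblong holes of the panel, and stand the screwdriver back in the blue stand. Then lift off the panel, which has a black fin to hold, set it down flat without dropping it in the middle of the red mat, and leave the things around undisturbed.

Things in the scene. Friction and masses are not known exactly. Their poses are not given: they have to be found in the camera images.
- driver_mid (a point): grip point of the screwdriver on the rest: on its axis, 118 mm from the blade's edge, half-way along the orange handle. z runs from blade to handle end, x is the blade's broad direction. 165 mm long, 110 g. Square handle 22 x 22 mm, flats square to x and y, from 70 to 165 mm from the blade's edge; black collar 34 mm across from 65 to 70 mm
- driver_tip (a point): middle of the blade's edge of the screwdriver; axes as for driver_mid. Blade 14 mm broad, 3.4 mm thick, its last 1.5 mm 13 x 2.2 mm; shaft 8 mm across
- rest: dark steel sloping rest, fixed, base 70 x 130 mm, origin under its centre. The screwdriver lies along its y axis, blade towards +y, 60 degrees off vertical, handle end high, tool x along the rest's x. One cradle is below the collar, one has cheeks at 145 to 159 mm of the tool; between, the handle is free. Grip point about 84 mm up; lift straight up
- stand_mouth (a point): centre of the mouth of the blue screwdriver stand: fixed block 60 x 60 x 70 mm high with a round upright hole 20 mm across right through it, mouth in the top face. The shaft goes in and the collar sits on the top face: the screwdriver then stands upright at any yaw, its blade's edge 5 mm above the table
- stand: the blue stand, origin under its centre, z up
- stud_l_slot (a point): brass cam stud at the instrument's +y end: centre of its slot's floor, 75 mm above the table. x along the slot, z up. Smooth head 32 x 14 mm, 2 mm clear above the panel. Slot open at both ends, 5 mm wide and 5 mm deep, then lips flaring to about 10 mm; mouth 8 mm above the floor. The blade has 0.15 to 0.25 rad of play in turning, so turn that much further
- stud_r_slot (a point): the same stud on the instrument's -y end (110 mm from the other)
- stud_l (a joint): angle of stud_l, rad: 0 = head across its panel hole (locked), grows anticlockwise seen from above, hard stop at 1.571 with the head along the hole (released). Stays where left; 0.08 N m to turn. From about 1.25 up the panel passes over it
- stud_r (a joint): the same for stud_r
- instrument: teal bench instrument, fixed, 130 (x) x 200 (y) x 70 mm high, origin under its centre. The panel lies in a recess 5 mm deep in its top, on a ledge 65 mm above the table. The studs stand at y = +55 and -55 mm, x = 0
- panel_fin (a point): centre of the panel's black fin, 21 mm above the panel's underside. Fin 14 mm thick (x), 44 mm long (y), 32 mm high above the panel. Axes parallel to the instrument's at the start
- panel: aluminium panel 100 (x) x 160 (y) x 5 mm, about 0.22 kg, origin at the centre of its underside; 1.5 mm of play in its recess. Two oblong holes 38 (x) x 24 (y) mm around the studs, whose heads rise 13 mm above its top: lift at least 25 mm straight up to clear them
- mat: red mat, fixed, 220 x 240 x 3 mm, origin under its centre, on the table to the left of the instrument
- cup: white plastic cup, 80 mm across, 100 mm high, bystander; origin under its centre
- spool: green solder spool, 60 mm across, 40 mm high, bystander; origin under its centre
- adapter: black power adapter 50 x 85 x 32 mm, bystander; origin under its centre
- tray: grey parts tray 70 x 100 x 30 mm, bystander; origin under its centre
Not all that is in view belongs to the job. Of the things that look like the part that bears driver_mid, the larger one is meant. There is more than one size of the panel; the one meant has the size given above.

How it is judged:
By the outcome, as a careful person would: the job done as asked, in the order asked, and still so for the second after the job is handed in, with the robot touching nothing.
It also fails if it takes over 72 s, if anything falls off the work surface, if the arm or the gripper's body presses on something with over 40 N, if the wrist force passes 120 N, or if a joint passes its speed limit or range.

## Working session

There is one attempt and no reset: what is moved stays moved. The work goes in short steps, Python scripts to look and compute and a tool call to move; the robot and the scene stay as the last step left them, time stands still between calls to the robot, and variables do not carry over. Pictures are saved under pics/ and viewed, about 8 in all and at most 12, crops included, and the job is handed in when it is done.

Besides the shell and the picture viewer there is one more tool, called after ">>>" as a command line: name --pt "numbers of a row" for each row, then --argument value for the rest. servo_tool: Moves the arm, as the interface text tells. Its arguments: {"type":"object","properties":{"plan":{"type":"array"},"force":{"type":"number"}},"required":["plan"]}

```bash
ls; mkdir -p pics; python3 - <<'E'
from station import monitor, viewer
import cv2
print(monitor.state())
for n in("scene","top","wrist"):
    print(n,viewer.camera_info(n)); im=viewer.snapshot(n); cv2.imwrite(f"pics/{n}0.png",im[:,:,::-1])
E
```

```text
pics
{'time_s': 0.0, 'joint_positions': array([ 1.12051017,  0.61592184, -0.01263573,  1.42493339,  0.00810118,
        1.10340765, -0.04042601]), 'dq': array([ 6.46604337e-04, -2.63259586e-04,  7.28259542e-04, -3.57362002e-04,
        5.96523593e-05, -8.62688570e-04,  6.10128680e-04]), 'joint_torque': array([-2.12414016e-04, -4.69216740e+01,  2.59251902e-01, -1.71031970e+01,
        9.99325246e-03,  9.70247114e-03,  2.34582939e-05]), 'tcp_pos': array([ 266.98452729, -591.77829025,  230.12497278]), 'tool_rot': array([ 0.38413845,  0.5947669 , -0.38315049,  0.59319954]), 'contact_force': array([ 0.70447974, -0.33115762, -0.91828794]), 'torque': array([ 0.01639552, -0.00747836,  0.05021717]), 'width': 85.33391627380077}
scene {'fovy': 53.32742363404019, 'cx': 323.2986963069219, 'cy': 240.79631841107636, 'origin': array([ 924.78824517, -780.97173168,  784.28354378]), 'rotation': array([ 0.88698878,  0.22172053, -0.09959396, -0.39264736])}
top {'fovy': 53.51238579175864, 'cx': 315.6817541646454, 'cy': 235.51787738776724, 'origin': array([ 461.32839961,  -94.80394704, 1159.66105677]), 'rotation': array([ 0.71650415, -0.69614393,  0.03531095, -0.02754214])}
wrist {'fovy': 64.44489443919218, 'cx': 318.07147964739846, 'cy': 244.6152852255883, 'origin': array([ 334.6307687 , -561.86164378,  371.64509626]), 'rotation': array([ 0.83106416, -0.53623811, -0.08039864,  0.12376228])}
```

View pics/top0.png

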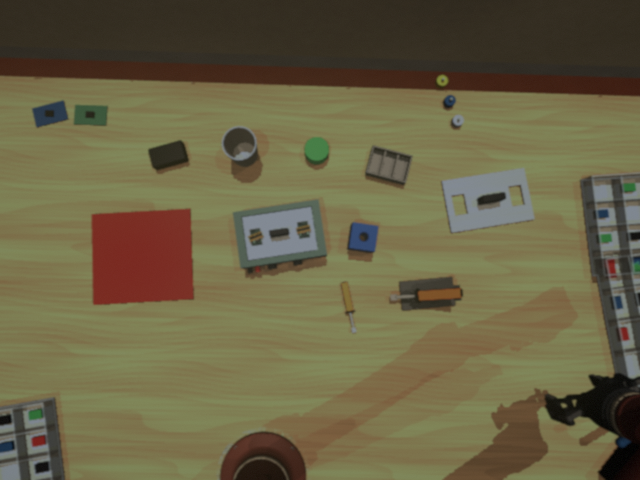

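View pics/scene0.png

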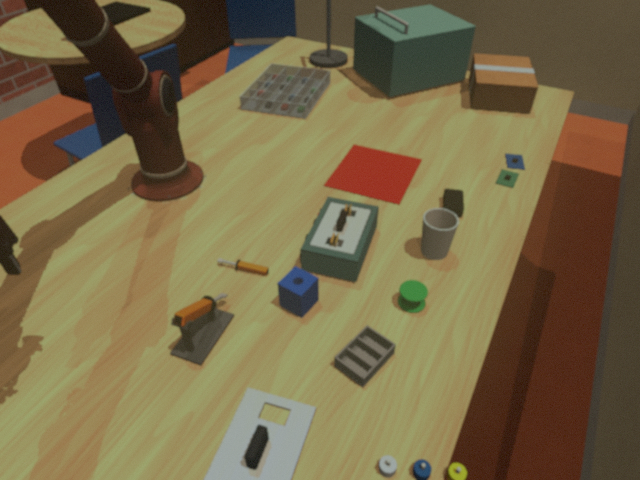

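```bash
cat > h.py <<'E'
import numpy as np, cv2
from scipy.spatial.transform import Rotation as R
from station import monitor, viewer, manip, order
def ray(c,px):
    f=240/np.tan(np.radians(c['fovy']/2)); px=np.atleast_2d(np.asarray(px,float))
    d=np.c_[(px[:,0]-c['cx'])/f,(px[:,1]-c['cy'])/f,np.ones(len(px))]
    return R.from_quat(c['rotation']).apply(d)
def onz(c,px,z):
    d=ray(c,px); o=c['origin']; return o+d*((z-o[2])/d[:,2])[:,None]
def proj(c,P):
    f=240/np.tan(np.radians(c['fovy']/2)); q=R.from_quat(c['rotation']).inv().apply(np.atleast_2d(P)-c['origin'])
    return q[:,:2]/q[:,2:]*f+[c['cx'],c['cy']]
def meet(c1,p1,c2,p2):
    A=[];b=[]
    for c,p in((c1,p1),(c2,p2)):
        d=ray(c,p)[0];d/=np.linalg.norm(d);M=np.eye(3)-np.outer(d,d);A.append(M);b.append(M@c['origin'])
    return np.linalg.lstsq(np.vstack(A),np.hstack(b),rcond=None)[0]
def blobs(im,lo,hi,amin=60):
    m=cv2.inRange(cv2.cvtColor(im,cv2.COLOR_RGB2HSV),np.array(lo),np.array(hi))
    cs,_=cv2.findContours(m,cv2.RETR_EXTERNAL,cv2.CHAIN_APPROX_NONE)
    return sorted([c for c in cs if cv2.contourArea(c)>amin],key=cv2.contourArea,reverse=True)
def snap(n):
    c=viewer.camera_info(n); return c,viewer.snapshot(n)
def down(psi):  # tool x down, jaw axis (tool z) at yaw psi (deg)
    p=np.radians(psi); z=np.array([np.cos(p),np.sin(p),0]); x=np.array([0,0,-1.]); return R.from_matrix(np.c_[x,np.cross(z,x),z])
def plan(pos,rot,p0=None,r0=None,vmax=45,amax=8):
    """rows (tool shifts mm, turns deg) from state (or given pose) to TCP pose pos,rot"""
    s=monitor.state(); p=np.array(s['tcp_pos'] if p0 is None else p0); r=R.from_quat(s['tool_rot']) if r0 is None else r0
    rv=(r.inv()*rot).as_rotvec(degrees=True); d=np.array(pos)-p
    n=max(1,int(np.ceil(max(np.linalg.norm(d)/vmax,np.abs(rv).max()/amax))))
    print('n',n,'rotvec/row',np.round(rv/n,2),'from',np.round(p,1))
    for k in range(n):
        rk=r*R.from_rotvec(rv*k/n,degrees=True); print(np.round(rk.inv().apply(d/n),1).tolist()+np.round(rv/n,2).tolist())
def st():
    s=monitor.state(); r=R.from_quat(s['tool_rot']); print('t',round(s['time_s'],2),'tcp',np.round(s['tcp_pos'],1),'w',round(s['width'],1),'F',np.round(s['contact_force'],1),'M',np.round(s['torque'],2),'x',np.round(r.as_matrix()[:,0],3),'z',np.round(r.as_matrix()[:,2],3),'q',np.round(s['joint_positions'],2))
E
python3 - <<'E'
from h import *
print([a for a in dir(manip) if a[0]!='_'],[a for a in dir(monitor) if a[0]!='_'])
st()
c=viewer.camera_info('top'); im=cv2.imread('pics/top0.png')[:,:,::-1].copy()
for n,lo,hi,z in (('blue',(110,120,40),(125,255,255),70),('red',(0,150,80),(6,255,255),3),('orange',(10,180,90),(20,255,255),84),('teal',(70,40,40),(100,160,160),70)):
    for b in blobs(im,lo,hi,80)[:3]:
        (x,y),wh,a=cv2.minAreaRect(b); q=onz(c,cv2.boxPoints(((x,y),wh,a)),z)
        print(n,np.round([x,y,*wh,a],1),onz(c,(x,y),z).round(0)[0],q[:,:2].round(0).tolist())
E
```

```text
['IKError', 'grip_depth'] ['state']
t 0.15 tcp [ 267.1 -592.   230.4] w 85.5 F [ 0.2 -0.9 -0.6] M [-0.06  0.05  0.02] x [-0.001  0.002 -1.   ] z [ 0.411 -0.911 -0.002] q [ 1.12  0.62 -0.01  1.42  0.01  1.1  -0.04]
red [141.5 256.5  89.7  99.3  87.3] [501. 314.   3.] [[601.0, 445.0], [620.0, 205.0], [403.0, 184.0], [385.0, 420.0]]
```

```bash
python3 - <<'E'
from h import *
im=cv2.imread('pics/top0.png'); h=cv2.cvtColor(im,cv2.COLOR_BGR2HSV)
for p in ((352,230),(375,248),(435,295),(347,295),(240,240),(320,240),(268,245),(255,237),(412,300)): print(p,h[p[1],p[0]])
c=viewer.camera_info('top')
for n,p,z in (('stand',(363.5,236),70),('handleL',(418,295.5),84),('handleR',(461,294),100),('instr',(279,233),70),('studl?',(256,237),78),('studr',(303,229),78),('fin',(279,233),100),('cup',(240,145),100),('rest',(427,293),5)): print(n,onz(c,p,z).round(0)[0])
big=cv2.resize(im[190:345,220:480],None,fx=3,fy=3,interpolation=cv2.INTER_CUBIC); cv2.imwrite('pics/crop1.png',cv2.convertScaleAbs(big,alpha=1.5))
E
```

```text
(352, 230) [110 130 100]
(375, 248) [48 13 99]
(435, 295) [ 15 171 124]
(347, 295) [ 22 146 126]
(240, 240) [62 35 96]
(320, 240) [62 37 97]
(268, 245) [107  31 147]
(255, 237) [ 19 107  79]
(412, 300) [25 60 51]
stand [ 561. -215.   70.]
handleL [ 429. -339.   84.]
handleR [ 435. -431.  100.]
instr [562. -21.  70.]
studl? [551.  30.  78.]
studr [572. -76.  78.]
fin [559. -23. 100.]
cup [757.  72. 100.]
rest [ 433. -379.    5.]
```

View pics/crop1.png

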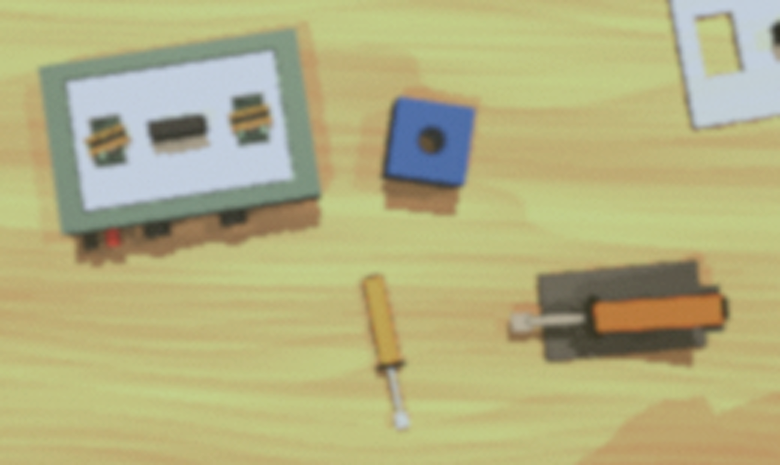

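```bash
python3 - <<'E'
from h import *
s=monitor.state(); c=viewer.camera_info('wrist'); r=R.from_quat(s['tool_rot'])
print('cam in tool',r.inv().apply(c['origin']-s['tcp_pos']), r.inv().apply(R.from_quat(c['rotation']).as_matrix().T))
plan((432,-400,250),down(3.7))
E
```

```text
cam in tool [-1.41386434e+02  7.39530354e+01  1.30407833e-01] [[-1.41455548e-03  7.33506456e-04  9.99998730e-01]
 [-2.91915771e-01 -9.56443986e-01  2.88627152e-04]
 [ 9.56442984e-01 -2.91914992e-01  1.56706518e-03]]
n 9 rotvec/row [-7.71 -0.01 -0.01] from [ 267.1 -592.   230.4]
[-2.2, 25.5, -11.9, -7.71, -0.01, -0.01]
[-2.2, 26.8, -8.4, -7.71, -0.01, -0.01]
[-2.2, 27.7, -4.7, -7.71, -0.01, -0.01]
[-2.2, 28.1, -0.9, -7.71, -0.01, -0.01]
[-2.2, 28.0, 2.8, -7.71, -0.01, -0.01]
[-2.2, 27.3, 6.6, -7.71, -0.01, -0.01]
[-2.2, 26.2, 10.2, -7.71, -0.01, -0.01]
[-2.2, 24.6, 13.6, -7.71, -0.01, -0.01]
[-2.2, 22.6, 16.8, -7.71, -0.01, -0.01]
```

>>> servo_tool --pt "1 -2.2 25.5 -11.9 -7.71 0 0" --pt "1 -2.2 26.8 -8.4 -7.71 0 0" --pt "1 -2.2 27.7 -4.7 -7.71 0 0" --pt "1 -2.2 28.1 -0.9 -7.71 0 0" --pt "1 -2.2 28 2.8 -7.71 0 0"

```text
time_s: 0.65
tcp_pos: [359.3, -484.7, 242.1]
tool_rot: [0.164, 0.688, -0.164, 0.688]
contact_force: [0.8, -0.3, 0.4]
width: 85.5
```

>>> servo_tool --pt "1 -2.2 27.3 6.6 -7.71 0 0" --pt "1 -2.2 26.2 10.2 -7.71 0 0" --pt "1 -2.2 24.6 13.6 -7.71 0 0" --pt "1 -2.2 22.6 16.8 -7.71 0 0" --pt "1 0 0 0 0 0 0"

```text
time_s: 1.15
tcp_pos: [436.2, -395.6, 251.5]
tool_rot: [-0.025, 0.705, 0.027, 0.708]
contact_force: [0.2, -0.3, -0.1]
width: 85.4
```

```bash
python3 - <<'E'
from h import *
import pickle
st(); c,im=snap('wrist'); cv2.imwrite('pics/w1.png',cv2.convertScaleAbs(im[:,:,::-1],alpha=1.4)); pickle.dump((c,im),open('w1.pkl','wb'))
E
```

```text
t 1.15 tcp [ 436.2 -395.6  251.5] w 85.4 F [ 0.2 -0.3 -0.1] M [ 0.   -0.04 -0.01] x [ 0.003  0.003 -1.   ] z [0.997 0.074 0.004] q [ 0.93  0.52 -0.36  1.57  0.2   1.08  0.59]
```

View pics/w1.png

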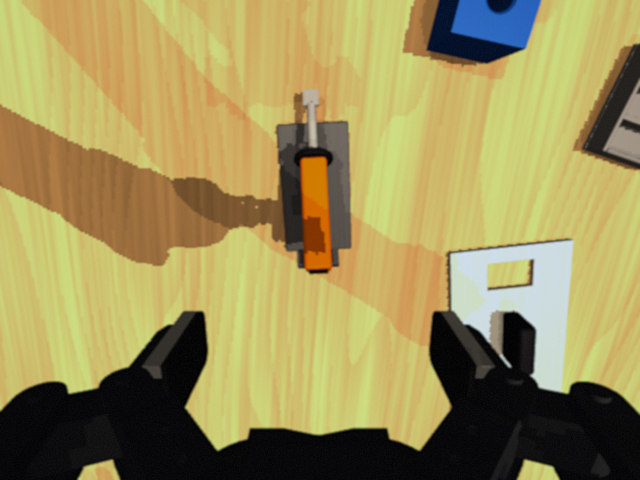

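```bash
python3 - <<'E'
from h import *
import pickle
c,im=pickle.load(open('w1.pkl','rb'))
b=blobs(im,(5,150,60),(22,255,255),1000); 
for q in b[:3]: print(cv2.contourArea(q),cv2.boundingRect(q),np.round(cv2.minAreaRect(q)[0],1))
m=cv2.inRange(cv2.cvtColor(im,cv2.COLOR_RGB2HSV),(4,170,50),(14,255,255))
rows=[r for r in range(155,275,8)]
for r in rows:
    x=np.where(m[r,280:350])[0]+280
    if len(x)>5: print(r,x.min(),x.max(),(x.min()+x.max())/2)
for n,p,z in (('end',(317.5,269),117),('tip',(310,91),25),('tipL',(302,92),25),('tipR',(319,91),25)): print(n,onz(c,p,z).round(1)[0])
# rest base corners at z~0-10
bb=cv2.inRange(cv2.cvtColor(im,cv2.COLOR_RGB2HSV),(0,0,0),(180,90,130))
g=im.astype(int); 
for p in ((278,126),(348,122),(350,247),(283,245)): print('rest',[onz(c,p,z).round(1)[0].tolist() for z in (0,8)])
b=blobs(im,(105,120,20),(125,255,255),1000); print([cv2.boundingRect(q) for q in b])
E
```

```text
19222.0 (0, 106, 285, 159) [134.5 201.2]
2999.5 (300, 156, 33, 117) [315.4 214.3]
1340.5 (404, 0, 72, 71) [444.1  33.9]
203 301 328 314.5
211 302 328 315.0
219 302 329 315.5
227 303 329 316.0
235 303 329 316.0
243 304 330 317.0
251 303 331 317.0
259 303 331 317.0
267 304 331 317.5
end [ 438.2 -425.2  117. ]
tip [ 421.6 -289.8   25. ]
tipL [ 414.4 -291.2   25. ]
tipR [ 429.6 -289.2   25. ]
rest [[391.8, -322.0, 0.0], [392.5, -322.0, 8.0]]
rest [[460.2, -313.1, 0.0], [459.6, -313.3, 8.0]]
rest [[474.9, -441.0, 0.0], [474.0, -438.6, 8.0]]
rest [[402.6, -444.1, 0.0], [403.1, -441.6, 8.0]]
[(428, 0, 112, 62)]
```

```bash
python3 - <<'E'
from h import *
import pickle
c,im=pickle.load(open('w1.pkl','rb'))
print(proj(c,[(433.5,-385.2,93.5)]),proj(c,[(437.9,-425.2,117)]))
plan((433.5,-390.7,100),down(6.4))
E
```

```text
[[315.28747661 211.52985952]] [[317.11136464 268.94547008]]
n 4 rotvec/row [-0.62  0.02 -0.02] from [ 433.9 -398.3  251.1]
[37.8, 1.9, -0.0, -0.62, 0.02, -0.02]
[37.8, 1.9, 0.0, -0.62, 0.02, -0.02]
[37.8, 1.9, 0.0, -0.62, 0.02, -0.02]
[37.8, 1.9, 0.1, -0.62, 0.02, -0.02]
```

>>> servo_tool --pt "1 37.8 1.9 0 -0.62 0 0" --pt "1 37.8 1.9 0 -0.62 0 0" --pt "1 37.8 1.9 0 -0.62 0 0" --pt "1 37.8 1.9 0.1 -0.62 0 0" --pt "1 0 0 0 0 0 0"

```text
time_s: 1.7
tcp_pos: [426.9, -391.6, 94.7]
tool_rot: [-0.034, 0.71, 0.04, 0.702]
contact_force: [-1.5, 0.1, -0.2]
width: 85.4
```

>>> servo_tool --pt "1 0 0 0 0 0 0" --pt "1 0 0 0 0 0 0"

```text
time_s: 1.9
tcp_pos: [432.8, -394.6, 102.1]
tool_rot: [-0.039, 0.705, 0.036, 0.707]
contact_force: [-0.3, 0.1, 0.8]
width: 85.2
```

```bash
python3 - <<'E'
from h import *
st(); plan((433.5,-390.7,65),down(6.4))
E
```

```text
t 1.9 tcp [ 432.8 -394.6  102.1] w 85.2 F [-0.3  0.1  0.8] M [ 0.02 -0.03 -0.  ] x [ 0.003 -0.003 -1.   ] z [0.994 0.106 0.003] q [ 0.9   0.68 -0.31  1.75  0.29  0.75  0.54]
n 1 rotvec/row [-0.33  0.16  0.2 ] from [ 432.8 -394.6  102.1]
[37.1, 4.0, 1.0, -0.33, 0.16, 0.2]
```

>>> servo_tool --pt "1 14 2 0.5 0 0 0" --pt "1 14 1.5 0.5 0 0 0" --pt "1 9 0 0 0 0 0" --pt "1 0 0 0 0 0 0" --pt "1 0 0 0 0 0 0"

```text
time_s: 2.4
tcp_pos: [432.9, -390.1, 64.0]
tool_rot: [-0.038, 0.706, 0.037, 0.707]
contact_force: [0.5, 0.3, -0.1]
width: 85.5
```

>>> servo_tool --pt "-1 0 0 0 0 0 0" --pt "-1 0 0 0 0 0 0" --pt "-1 0 0 0 0 0 0" --pt "-1 0 0 0 0 0 0" --pt "-1 0 0 0 0 0 0" --force 60

```text
time_s: 2.9
tcp_pos: [433.4, -389.1, 63.3]
tool_rot: [-0.038, 0.705, 0.038, 0.707]
contact_force: [1.0, -0.9, 0.0]
width: 21.5
```

```bash
python3 - <<'E'
from h import *
st()
E
```

```text
t 2.9 tcp [ 433.4 -389.1   63.3] w 21.5 F [ 1.  -0.9  0. ] M [-0.06 -0.21 -0.05] x [ 0.002 -0.    -1.   ] z [0.994 0.108 0.002] q [ 0.87  0.73 -0.29  1.79  0.31  0.66  0.52]
```

>>> servo_tool --pt "-1 -10 0 0 0 0 0" --pt "-1 -20 0 0 0 0 0" --pt "-1 -30 0 0 0 0 0" --pt "-1 -40 0 0 0 0 0" --pt "-1 -40 0 0 0 0 0"

```text
time_s: 3.4
tcp_pos: [431.1, -389.1, 204.3]
tool_rot: [-0.037, 0.707, 0.038, 0.705]
contact_force: [0.1, -0.2, -0.8]
width: 21.3
```

>>> servo_tool --pt "-1 -40 20 10 0 0 0" --pt "-1 -30 30 20 0 0 0" --pt "-1 -20 30 20 0 0 0" --pt "-1 -5 10 10 0 0 0" --pt "-1 0 0 0 0 0 0"

```text
time_s: 3.9
tcp_pos: [483.8, -290.9, 299.2]
tool_rot: [-0.04, 0.705, 0.04, 0.707]
contact_force: [-0.5, -0.6, -1.7]
width: 21.1
```

>>> servo_tool --pt "-1 0 0 0 0 0 0" --pt "-1 0 0 0 0 0 0"

```text
time_s: 4.1
tcp_pos: [480.2, -295.7, 296.3]
tool_rot: [-0.036, 0.708, 0.037, 0.705]
contact_force: [0.1, -0.3, -0.8]
width: 20.9
```

```bash
python3 - <<'E'
from h import *
import pickle
st(); c,im=snap('wrist'); cv2.imwrite('pics/w2.png',cv2.convertScaleAbs(im[:,:,::-1],alpha=1.4)); pickle.dump((c,im),open('w2.pkl','wb'))
E
```

```text
t 4.1 tcp [ 480.2 -295.7  296.3] w 20.9 F [ 0.1 -0.3 -0.8] M [-0.    0.02 -0.02] x [-0.004  0.    -1.   ] z [ 0.995  0.103 -0.004] q [ 0.77  0.45 -0.39  1.57  0.18  1.17  0.44]
```

View pics/w2.png

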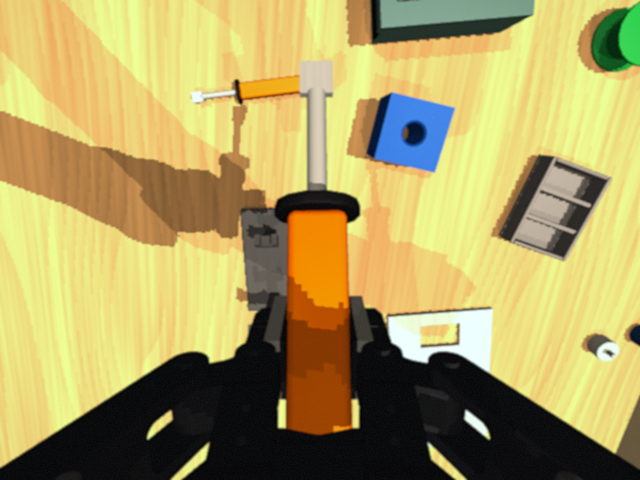

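```bash
python3 - <<'E'
from h import *
import pickle
c,im=pickle.load(open('w2.pkl','rb')); hsv=cv2.cvtColor(im,cv2.COLOR_RGB2HSV)
print(hsv[150,395],hsv[130,375],hsv[132,410])
m=cv2.inRange(hsv,(105,100,110),(125,255,255)); m[:, :340]=0
cs,_=cv2.findContours(m,cv2.RETR_CCOMP,cv2.CHAIN_APPROX_NONE)
for q in cs:
    if cv2.contourArea(q)>80:
        r=cv2.minAreaRect(q); print(cv2.contourArea(q),np.round(r[0],1),np.round(r[1],1),r[2],onz(c,r[0],70).round(1),onz(c,cv2.boxPoints(r),70)[:,:2].round(0).tolist())
s=monitor.state(); r=R.from_quat(s['tool_rot'])
print('tip',proj(c,c['origin'][None])if 0 else '')
# driver model in tool
ry=np.array([-np.sin(np.radians(6.5)),np.cos(np.radians(6.5)),0]); u=-np.sin(np.pi/3)*ry+.5*np.array([0,0,1])
tipw=np.array([421.8,-290.1,25]); g=np.array([433.4,-389.1,63.3]); r0=R.from_quat([-0.038,.7055,.038,.707])
print('tip tool',r0.inv().apply(tipw-g),'u tool',r0.inv().apply(u))
pt=r.apply(r0.inv().apply(tipw-g))+s['tcp_pos']; print('pred tip px',proj(c,pt), pt)
E
```

```text
[108 184 166] [109 242  39] [110 239  31]
4147.0 [413.7 132.9] [64.8 68.6] 14.743562698364258 [[ 559.9 -217.2   70. ]] [[526.0, -243.0], [533.0, -184.0], [592.0, -192.0], [588.0, -252.0]]
477.5 [413.8 132.7] [23.3 25.5] 45.0 [[ 559.9 -217.1   70. ]] [[544.0, -219.0], [558.0, -202.0], [576.0, -215.0], [562.0, -232.0]]
tip 
tip tool [38.28662857 99.67748564 -0.99142728] u tool [-0.4998893  -0.8660671   0.00620245]
pred tip px [[317.10425186  65.52104859]] [ 468.99578404 -196.51209629  258.20464585]
```

```bash
cat >> h.py <<'E'
T0=np.array([38.3,100.5,-1.0]); U0=np.array([-.5,-.866,0.])  # driver tip and axis in tool frame, first grip
def upright(): # orientation with driver upright, from ideal rest grip
    rx=np.array([np.cos(np.radians(6.5)),np.sin(np.radians(6.5)),0]); return R.from_rotvec(-np.pi/3*rx)*down(6.5)
E
python3 - <<'E'
from h import *
Rf=upright(); print(Rf.apply(U0))
tip=np.array([560,-217,180]); plan(tip-Rf.apply(T0),Rf,amax=7); print(tip-Rf.apply(T0),Rf.as_quat())
E
```

```text
[-1.43789502e-06  1.26202426e-05  9.99978000e-01]
n 9 rotvec/row [-0.05 -0.05 -6.67] from [ 480.4 -295.6  296.4]
[1.1, 5.9, 9.8, -0.05, -0.05, -6.67]
[0.4, 6.0, 9.8, -0.05, -0.05, -6.67]
[-0.3, 6.0, 9.8, -0.05, -0.05, -6.67]
[-0.9, 5.9, 9.8, -0.05, -0.05, -6.67]
[-1.6, 5.7, 9.9, -0.05, -0.05, -6.67]
[-2.3, 5.5, 9.9, -0.05, -0.05, -6.67]
[-2.9, 5.2, 9.9, -0.05, -0.05, -6.67]
[-3.4, 4.8, 9.9, -0.05, -0.05, -6.67]
[-4.0, 4.4, 9.9, -0.05, -0.05, -6.67]
[ 562.92722165 -233.85822323  286.18555308] [-0.38770186  0.59134361 -0.31826766  0.63143147]
```

>>> servo_tool --pt "-1 1.1 5.9 9.8 0 0 -6.67" --pt "-1 0.4 6 9.8 0 0 -6.67" --pt "-1 -0.3 6 9.8 0 0 -6.67" --pt "-1 -0.9 5.9 9.8 0 0 -6.67" --pt "-1 -1.6 5.7 9.9 0 0 -6.67"

```text
time_s: 4.65
tcp_pos: [527.7, -260.0, 292.3]
tool_rot: [-0.24, 0.665, -0.169, 0.687]
contact_force: [0.1, -0.8, -1.6]
width: 21.0
```

>>> servo_tool --pt "-1 -2.3 5.5 9.9 0 0 -6.67" --pt "-1 -2.9 5.2 9.9 0 0 -6.67" --pt "-1 -3.4 4.8 9.9 0 0 -6.67" --pt "-1 -4 4.4 9.9 0 0 -6.67" --pt "-1 0 0 0 0 0 0"

```text
time_s: 5.15
tcp_pos: [566.0, -227.5, 282.8]
tool_rot: [-0.389, 0.594, -0.315, 0.63]
contact_force: [-0.3, 0.8, -2.1]
width: 20.7
```

>>> servo_tool --pt "-1 0 0 0 0 0 0" --pt "-1 0 0 0 0 0 0"

```text
time_s: 5.35
tcp_pos: [563.9, -234.2, 289.0]
tool_rot: [-0.384, 0.593, -0.322, 0.63]
contact_force: [0.7, -1.8, -1.5]
width: 21.1
```

```bash
python3 - <<'E'
from h import *
st(); s=monitor.state(); r=R.from_quat(s['tool_rot']); print('u',r.apply(U0),'tip',r.apply(T0)+s['tcp_pos'])
c,im=snap('scene'); cv2.imwrite('pics/s1.png',cv2.convertScaleAbs(cv2.resize(im[120:400,150:510,::-1],None,fx=2,fy=2),alpha=1.4))
Rf=upright(); plan(np.array([560,-217,100])-Rf.apply(T0),Rf,amax=7)
E
```

```text
t 5.35 tcp [ 563.9 -234.2  289. ] w 21.1 F [ 0.7 -1.8 -1.5] M [ 1.14  0.08 -0.  ] x [ 0.089 -0.862 -0.5  ] z [0.995 0.102 0.001] q [-0.06  0.56 -0.05  1.86  1.23  1.2  -0.79]
u [-1.32057664e-03  4.37235467e-04  9.99977032e-01] tip [ 561.2571816  -217.39827652  182.78924346]
n 2 rotvec/row [-0.21 -0.24  0.02] from [ 563.9 -234.2  289.2]
[20.5, 36.1, -0.5, -0.21, -0.24, 0.02]
[20.5, 36.1, -0.5, -0.21, -0.24, 0.02]
```

View pics/s1.png

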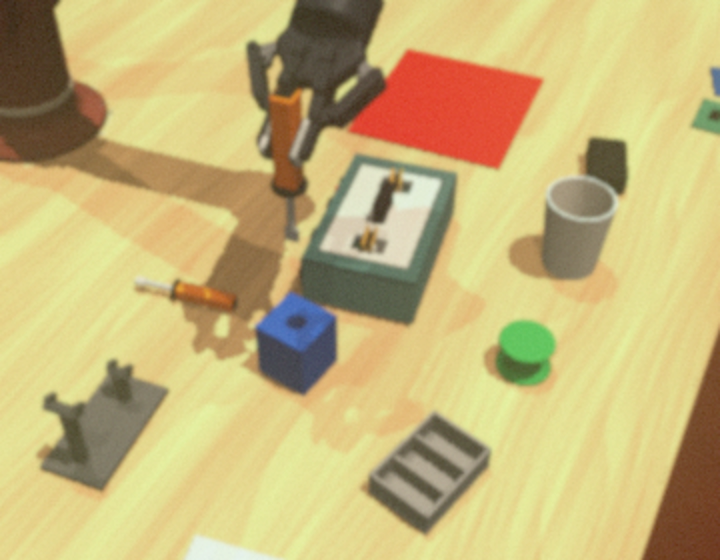

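>>> servo_tool --pt "-1 10 18 -0.3 0 0 0" --pt "-1 12 22 -0.3 0 0 0" --pt "-1 12 20 -0.3 0 0 0" --pt "-1 7 12 -0.2 0 0 0" --pt "-1 0 0 0 0 0 0"

```text
time_s: 5.9
tcp_pos: [562.5, -233.0, 204.3]
tool_rot: [-0.385, 0.594, -0.321, 0.629]
contact_force: [0.4, -1.1, -0.5]
width: 21.3
```

>>> servo_tool --pt "-1 0 0 0 0 0 0" --pt "-1 0 0 0 0 0 0"

```text
time_s: 6.1
tcp_pos: [564.1, -232.1, 206.6]
tool_rot: [-0.385, 0.592, -0.321, 0.631]
contact_force: [0.1, 0.8, -1.1]
width: 21.3
```

```bash
python3 - <<'E'
from h import *
st(); s=monitor.state(); r=R.from_quat(s['tool_rot']); t=r.apply(T0)+s['tcp_pos']; u=r.apply(U0); print('u',u,'tip',t)
pp=[t,t+65*u,t+165*u,(560,-217,70)]
ims=[]
for n in('scene','wrist'):
    c,im=snap(n); p=proj(c,pp); print(n,p.round(1).tolist()); x,y=[int(v) for v in (p[0]+p[3])/2]
    x=min(max(x,70),570);y=min(max(y,75),405)
    ims.append(cv2.resize(im[y-75:y+75,x-70:x+70,::-1],(392,420),interpolation=cv2.INTER_CUBIC)); print((x-70,y-75),2.8)
cv2.imwrite('pics/s2.png',cv2.convertScaleAbs(np.hstack(ims),alpha=1.4))
E
```

```text
t 6.1 tcp [ 564.1 -232.1  206.6] w 21.3 F [ 0.1  0.8 -1.1] M [1.12 0.1  0.  ] x [ 0.093 -0.861 -0.499] z [0.994 0.106 0.003] q [-0.08  0.69 -0.03  1.93  1.31  1.14 -0.99]
u [-3.08502194e-03  5.45636954e-04  9.99973092e-01] tip [ 561.59187475 -215.26121254  100.40214643]
scene [[297.4, 269.0], [296.0, 245.1], [293.6, 203.5], [296.9, 279.7]]
(227, 199) 2.8
wrist [[316.1, 67.5], [315.9, 210.7], [315.5, 494.7], [312.1, 11.7]]
(244, 0) 2.8
```

View pics/s2.png

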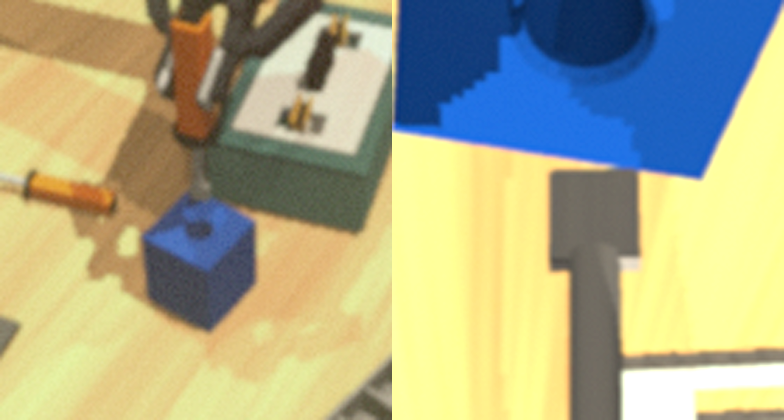

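>>> servo_tool --pt "-1 6.3 8 -1.8 0 0 0" --pt "-1 7.5 13 0 0 0 0" --pt "-1 10 17.3 0 0 0 0" --pt "-1 10 17.3 0 0 0 0" --pt "-1 5 8.7 0 0 0 0"

```text
time_s: 6.7
tcp_pos: [561.5, -232.7, 127.8]
tool_rot: [-0.386, 0.593, -0.32, 0.63]
contact_force: [-0.0, -1.1, -1.5]
width: 21.0
```

>>> servo_tool --pt "-1 2.5 4.3 0 0 0 0" --pt "-1 1 1.7 0 0 0 0" --pt "-1 0 0 0 0 0 0" --pt "-1 0 0 0 0 0 0"

```text
time_s: 7.1
tcp_pos: [562.5, -233.1, 123.7]
tool_rot: [-0.386, 0.592, -0.321, 0.631]
contact_force: [0.1, -0.0, -1.8]
width: 21.2
```

```bash
python3 - <<'E'
from h import *
st(); s=monitor.state(); r=R.from_quat(s['tool_rot']); t=r.apply(T0)+s['tcp_pos']; u=r.apply(U0); print('u',u,'tip',t)
E
```

```text
t 7.1 tcp [ 562.5 -233.1  123.7] w 21.2 F [ 0.1 -0.  -1.8] M [ 1.11  0.11 -0.02] x [ 0.094 -0.861 -0.499] z [0.994 0.107 0.001] q [-0.08  0.83 -0.02  1.96  1.39  1.09 -1.18]
u [-1.47996052e-03  7.30933955e-04  9.99976637e-01] tip [ 559.80120167 -216.26161769   17.50137294]
```

>>> servo_tool --pt "-1 2 3.5 0 0 0 0" --pt "-1 1.5 2.6 0 0 0 0" --pt "-1 0.5 0.9 0 0 0 0" --pt "-1 0 0 0 0 0 0" --pt "-1 0 0 0 0 0 0"

```text
time_s: 7.6
tcp_pos: [562.1, -232.9, 114.8]
tool_rot: [-0.386, 0.592, -0.32, 0.63]
contact_force: [-0.1, 0.3, -0.3]
width: 21.3
```

>>> servo_tool --pt "-1 0.5 0.9 0 0 0 0" --pt "-1 0.5 0.9 0 0 0 0" --pt "-1 0 0 0 0 0 0"

```text
time_s: 7.9
tcp_pos: [562.2, -232.9, 112.9]
tool_rot: [-0.386, 0.592, -0.32, 0.63]
contact_force: [-0.1, -0.4, -0.9]
width: 21.0
```

```bash
python3 - <<'E'
from h import *
st(); s=monitor.state(); r=R.from_quat(s['tool_rot']); t=r.apply(T0)+s['tcp_pos']; u=r.apply(U0); print('u',u,'tip',t)
E
```

```text
t 7.9 tcp [ 562.2 -232.9  112.9] w 21.0 F [-0.1 -0.4 -0.9] M [1.05 0.12 0.  ] x [ 0.093 -0.861 -0.499] z [0.994 0.107 0.   ] q [-0.09  0.85 -0.02  1.96  1.4   1.09 -1.2 ]
u [-1.85541691e-04  8.53560844e-04  9.99977618e-01] tip [ 559.38703366 -216.16372992    6.6907815 ]
```

>>> servo_tool --pt "-1 0.5 0.9 0 0 0 0" --pt "-1 0 0 0 0 0 0"

```text
time_s: 8.1
tcp_pos: [562.2, -233.0, 112.9]
tool_rot: [-0.387, 0.592, -0.321, 0.63]
contact_force: [-2.3, 2.2, 5.2]
width: 21.1
```

>>> servo_tool --pt "-1 0.5 0.9 0 0 0 0" --pt "-1 0 0 0 0 0 0" --pt "-1 0 0 0 0 0 0"

```text
time_s: 8.4
tcp_pos: [562.2, -233.0, 112.9]
tool_rot: [-0.387, 0.591, -0.322, 0.63]
contact_force: [-3.5, 3.4, 9.1]
width: 21.7
```

>>> servo_tool --pt "-1 0.5 0.9 0 0 0 0" --pt "-1 0 0 0 0 0 0" --pt "-1 0 0 0 0 0 0"

```text
time_s: 8.7
tcp_pos: [562.2, -233.1, 112.9]
tool_rot: [-0.387, 0.591, -0.323, 0.63]
contact_force: [-3.7, 5.7, 11.4]
width: 21.2
```

>>> servo_tool --pt "-1 -0.8 -1.5 0 0 0 0" --pt "0 0 0 0 0 0 0" --pt "1 0 0 0 0 0 0" --pt "1 0 0 0 0 0 0" --pt "1 0 0 0 0 0 0"

```text
time_s: 9.2
tcp_pos: [562.1, -233.0, 111.0]
tool_rot: [-0.386, 0.593, -0.32, 0.63]
contact_force: [-0.6, 0.1, 0.1]
width: 78.3
```

>>> servo_tool --pt "1 -4 0 0 0 0 0" --pt "1 -15 0 0 0 0 0" --pt "1 -30 0 0 0 0 0" --pt "1 -40 0 0 0 0 0" --pt "1 -45 0 0 0 0 0"

```text
time_s: 9.7
tcp_pos: [548.9, -116.1, 179.2]
tool_rot: [-0.386, 0.593, -0.32, 0.63]
contact_force: [1.6, 0.2, -0.2]
width: 85.4
```

```bash
python3 - <<'E'
from h import *
st(); plan((560,20,300),down(6.1))
c,im=snap('scene'); cv2.imwrite('pics/s3.png',cv2.convertScaleAbs(im[:,:,::-1],alpha=1.4))
b=blobs(im[:, 250:350],(5,150,40),(16,255,255),150); print([cv2.boundingRect(q) for q in b], proj(c,[(560,-217,75),(560,-217,170)]))
E
```

```text
t 9.7 tcp [ 548.9 -116.1  179.2] w 85.4 F [ 1.6  0.2 -0.2] M [0.93 0.01 0.05] x [ 0.092 -0.861 -0.5  ] z [ 0.994  0.106 -0.001] q [-0.25  0.74 -0.1   1.93  1.17  1.26 -1.09]
n 8 rotvec/row [ 0.01 -0.01  7.5 ] from [ 548.9 -116.1  179.2]
[-22.1, -4.7, 3.2, 0.01, -0.01, 7.5]
[-22.5, -1.8, 3.2, 0.01, -0.01, 7.5]
[-22.5, 1.2, 3.2, 0.01, -0.01, 7.5]
[-22.2, 4.1, 3.2, 0.01, -0.01, 7.5]
[-21.5, 7.0, 3.2, 0.01, -0.01, 7.5]
[-20.4, 9.7, 3.2, 0.01, -0.01, 7.5]
[-18.9, 12.3, 3.2, 0.01, -0.01, 7.5]
[-17.2, 14.6, 3.2, 0.01, -0.01, 7.5]
[(66, 0, 34, 44), (40, 242, 14, 41)] [[296.78942535 278.0519473 ]
 [294.79928637 243.65337187]]
```

>>> servo_tool --pt "1 -22.1 -4.7 3.2 0 0 7.5" --pt "1 -22.5 -1.8 3.2 0 0 7.5" --pt "1 -22.5 1.2 3.2 0 0 7.5" --pt "1 -22.2 4.1 3.2 0 0 7.5" --pt "1 -21.5 7 3.2 0 0 7.5"

```text
time_s: 10.25
tcp_pos: [556.5, -29.8, 255.9]
tool_rot: [-0.174, 0.685, -0.098, 0.701]
contact_force: [0.7, 0.1, -1.0]
width: 85.3
```

>>> servo_tool --pt "1 -20.4 9.7 3.2 0 0 7.5" --pt "1 -18.9 12.3 3.2 0 0 7.5" --pt "1 -17.2 14.6 3.2 0 0 7.5" --pt "1 0 0 0 0 0 0" --pt "1 0 0 0 0 0 0"

```text
time_s: 10.75
tcp_pos: [560.0, 18.5, 298.8]
tool_rot: [-0.039, 0.706, 0.037, 0.706]
contact_force: [-0.7, 0.8, 0.3]
width: 85.3
```

```bash
python3 - <<'E'
from h import *
import pickle
st(); c,im=snap('wrist'); cv2.imwrite('pics/w3.png',cv2.convertScaleAbs(im[:,:,::-1],alpha=1.4)); pickle.dump((c,im),open('w3.pkl','wb'))
E
```

```text
t 10.75 tcp [560.   18.5 298.8] w 85.3 F [-0.7  0.8  0.3] M [ 0.01  0.01 -0.01] x [-0.001 -0.003 -1.   ] z [ 0.994  0.108 -0.001] q [ 0.26  0.45 -0.52  1.57  0.24  1.18 -0.2 ]
```

View pics/w3.png

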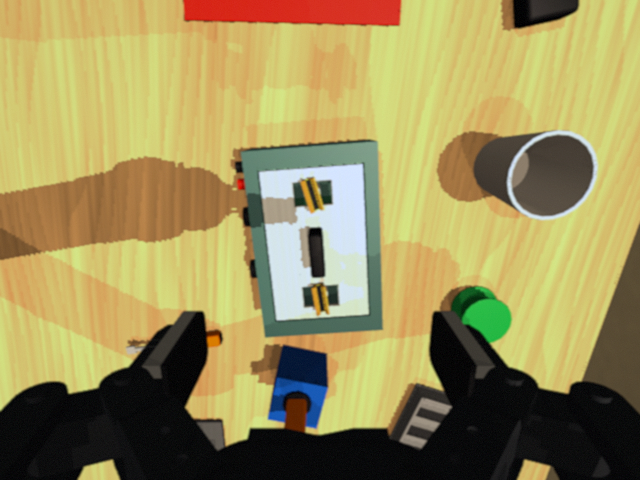

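```bash
python3 - <<'E'
from h import *
import pickle
c,im=pickle.load(open('w3.pkl','rb')); hsv=cv2.cvtColor(im,cv2.COLOR_RGB2HSV)
for n,(cx,cy) in (('l',(313,194)),('r',(321,298))):
    print(n); 
    m=np.zeros((480,640),np.uint8); w=cv2.inRange(hsv,(10,110,50),(32,255,255)); m[cy-24:cy+24,cx-24:cx+24]=w[cy-24:cy+24,cx-24:cx+24]
    pts=np.argwhere(m)[:,::-1].astype(float); W=onz(c,pts,78+0)[:,:2]
    for z in (78,83): 
        W=onz(c,pts,z)[:,:2]; r=cv2.minAreaRect(W.astype(np.float32)); mu=W.mean(0); e,v=np.linalg.eigh(np.cov((W-mu).T)); a=np.degrees(np.arctan2(v[1,1],v[0,1]))%180
        print(len(pts),z,mu.round(1),'pca',a.round(1),'rect',np.round(r[0],1),np.round(r[1],1),round(r[2],1))
# panel: white mask
m=cv2.inRange(hsv,(80,0,120),(130,80,255)); cs,_=cv2.findContours(m,cv2.RETR_EXTERNAL,cv2.CHAIN_APPROX_NONE)
q=np.array([(260,171),(365,163),(369,317),(272,321)]);print('panel',onz(c,q,70).round(1).tolist())
m=cv2.inRange(hsv,(55,40,20),(100,160,150)); m[:135]=0;m[345:]=0;m[:,:225]=0;m[:,390:]=0
q=cv2.convexHull(np.argwhere(cv2.morphologyEx(m,cv2.MORPH_OPEN,np.ones((5,5))))[:,::-1].astype(np.int32)); r=cv2.minAreaRect(onz(c,q[:,0],70)[:,:2].astype(np.float32)); print('instr',r)
f=cv2.inRange(hsv,(0,0,0),(180,255,60)); f[:222]=0;f[282:]=0;f[:,:300]=0;f[:,335:]=0
p=np.argwhere(f)[:,::-1]; r=cv2.minAreaRect(onz(c,p,102)[:,:2].astype(np.float32)); print('fin',r)
crop=cv2.resize(im[165:325,240:400,::-1],None,fx=3.7,fy=3.7,interpolation=cv2.INTER_CUBIC); cv2.imwrite('pics/w3c.png',cv2.convertScaleAbs(crop,alpha=1.2))
E
```

```text
l
441 78 [551.8  30.5] pca 115.2 rect [552.1  30.2] [16.1 32.2] 24.7
441 83 [551.8  31.3] pca 115.2 rect [552.  31.] [15.9 31.8] 24.7
r
363 78 [571.6 -76.8] pca 106.2 rect [571.9 -77.5] [16.8 34.4] 13.4
363 83 [571.3 -74.5] pca 106.2 rect [571.7 -75.1] [16.6 33.9] 13.4
panel [[500.4, 46.2, 70.0], [599.5, 64.6, 70.0], [627.4, -96.7, 70.0], [523.5, -113.0, 70.0]]
instr ((560.9783935546875, -22.7586669921875), (130.1393280029297, 199.30410766601562), 10.411924362182617)
fin ((561.4593505859375, -19.373817443847656), (12.628308296203613, 47.96064376831055), 10.435294151306152)
```

View pics/w3c.png

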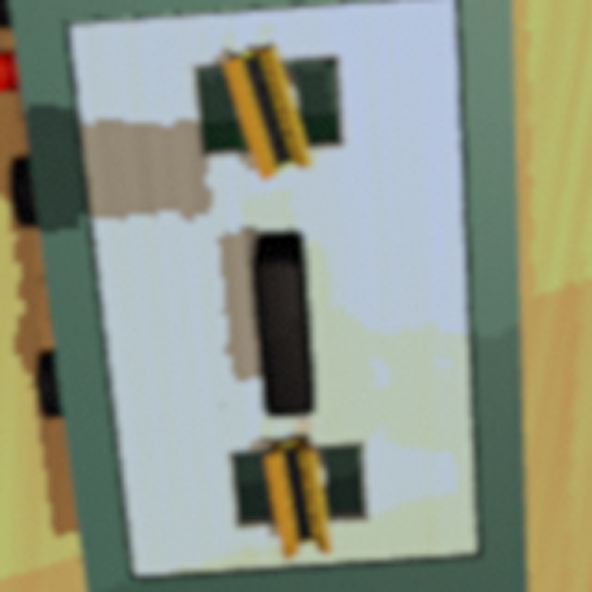

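```bash
python3 - <<'E'
from h import *
c,im=snap('top')
h=cv2.cvtColor(im,cv2.COLOR_RGB2HSV); p=proj(c,[(560,-216.5,170)])[0]; print('pred',p)
x,y=int(p[0]),int(p[1]); m=np.zeros((480,640),np.uint8); m[y-15:y+20,x-15:x+15]=cv2.inRange(h,(5,130,50),(18,255,255))[y-15:y+20,x-15:x+15]
q=np.argwhere(m)[:,::-1]; print(len(q),q.min(0),q.max(0),q.mean(0))
cv2.imwrite('pics/t1.png',cv2.resize(im[y-40:y+40,x-40:x+40,::-1],None,fx=5,fy=5))
plan((560,-216.5,230),down(-84))
E
```

```text
pred [369.37304281 232.18716541]
77 [360 229] [372 240] [364.05194805 236.05194805]
n 12 rotvec/row [ 7.53 -0.    0.02] from [559.4  19.7 298. ]
[5.7, -19.6, -2.1, 7.53, -0.0, 0.02]
[5.7, -19.7, 0.5, 7.53, -0.0, 0.02]
[5.7, -19.4, 3.0, 7.53, -0.0, 0.02]
[5.7, -18.9, 5.6, 7.53, -0.0, 0.02]
[5.7, -18.0, 8.0, 7.53, -0.0, 0.02]
[5.7, -16.8, 10.3, 7.53, -0.0, 0.02]
[5.7, -15.3, 12.4, 7.53, -0.0, 0.02]
[5.7, -13.5, 14.3, 7.53, -0.0, 0.02]
[5.7, -11.6, 15.9, 7.53, -0.0, 0.02]
[5.7, -9.4, 17.3, 7.53, -0.0, 0.02]
[5.7, -7.0, 18.4, 7.53, -0.0, 0.02]
[5.7, -4.6, 19.2, 7.53, -0.0, 0.02]
```

>>> servo_tool --pt "1 5.7 -19.6 -2.1 7.53 0 0" --pt "1 5.7 -19.7 0.5 7.53 0 0" --pt "1 5.7 -19.4 3 7.53 0 0" --pt "1 5.7 -18.9 5.6 7.53 0 0" --pt "1 5.7 -18 8 7.53 0 0"

```text
time_s: 11.35
tcp_pos: [559.8, -79.0, 269.3]
tool_rot: [0.192, 0.681, -0.193, 0.68]
contact_force: [0.6, -0.3, -0.2]
width: 85.8
```

>>> servo_tool --pt "1 5.7 -16.8 10.3 7.53 0 0" --pt "1 5.7 -15.3 12.4 7.53 0 0" --pt "1 5.7 -13.5 14.3 7.53 0 0" --pt "1 5.7 -11.6 15.9 7.53 0 0" --pt "1 5.7 -9.4 17.3 7.53 0 0"

```text
time_s: 11.85
tcp_pos: [560.0, -177.2, 240.9]
tool_rot: [0.401, 0.583, -0.403, 0.581]
contact_force: [0.2, 0.3, -0.0]
width: 85.4
```

>>> servo_tool --pt "1 5.7 -7 18.4 7.53 0 0" --pt "1 5.7 -4.6 19.2 7.53 0 0" --pt "1 0 0 0 0 0 0" --pt "1 0 0 0 0 0 0" --pt "1 0 0 0 0 0 0"

```text
time_s: 12.35
tcp_pos: [561.1, -215.0, 230.8]
tool_rot: [0.473, 0.526, -0.472, 0.526]
contact_force: [0.0, 0.5, -0.4]
width: 85.5
```

```bash
python3 - <<'E'
from h import *
st(); plan((560,-216.5,134),down(-84),vmax=20)
E
```

```text
t 12.35 tcp [ 561.1 -215.   230.8] w 85.5 F [ 0.   0.5 -0.4] M [ 0.02 -0.02 -0.03] x [-0.     0.001 -1.   ] z [ 0.106 -0.994 -0.001] q [ 0.38  0.54 -0.07  1.57  0.04  1.03 -1.17]
n 5 rotvec/row [ 0.02 -0.01  0.  ] from [ 561.1 -215.   230.8]
[19.4, -0.2, 0.3, 0.02, -0.01, 0.0]
[19.4, -0.2, 0.3, 0.02, -0.01, 0.0]
[19.4, -0.2, 0.3, 0.02, -0.01, 0.0]
[19.4, -0.2, 0.3, 0.02, -0.01, 0.0]
[19.4, -0.2, 0.3, 0.02, -0.01, 0.0]
```

>>> servo_tool --pt "1 20 0 1 0 0 0" --pt "1 25 0 0.5 0 0 0" --pt "1 25 -1 0 0 0 0" --pt "1 17 0 0 0 0 0" --pt "1 10 0 0 0 0 0"

```text
time_s: 12.85
tcp_pos: [559.5, -217.3, 132.6]
tool_rot: [0.473, 0.526, -0.473, 0.525]
contact_force: [0.4, 0.5, -0.6]
width: 85.4
```

>>> servo_tool --pt "1 0 0 0 0 0 0" --pt "1 0 0 0 0 0 0" --pt "-1 0 0 0 0 0 0" --pt "-1 0 0 0 0 0 0" --pt "-1 0 0 0 0 0 0" --force 20

```text
time_s: 13.35
tcp_pos: [560.2, -219.5, 134.6]
tool_rot: [0.474, 0.524, -0.474, 0.525]
contact_force: [0.3, 0.6, 0.9]
width: 43.6
```

>>> servo_tool --pt "-1 0 0 0 0 0 0" --pt "-1 0 0 0 0 0 0"

```text
time_s: 13.55
tcp_pos: [559.8, -219.3, 133.9]
tool_rot: [0.474, 0.525, -0.474, 0.525]
contact_force: [-0.3, -0.9, -1.1]
width: 21.8
```

```bash
python3 - <<'E'
from h import *
st()
E
```

```text
t 13.55 tcp [ 559.8 -219.3  133.9] w 21.8 F [-0.3 -0.9 -1.1] M [-0.01  0.06 -0.03] x [ 0. -0. -1.] z [ 0.101 -0.995  0.   ] q [ 0.38  0.64 -0.07  1.68  0.05  0.82 -1.18]
```

>>> servo_tool --pt "1 0 0 0 0 0 0" --pt "1 0 0 0 0 0 0" --pt "1 0 0 0 0 0 0" --pt "1 0 0 0 0 0 0" --pt "1 0 0 0 -4 0 0"

```text
time_s: 14.05
tcp_pos: [559.9, -219.3, 133.9]
tool_rot: [0.455, 0.541, -0.455, 0.541]
contact_force: [-0.3, 0.2, 0.2]
width: 85.6
```

>>> servo_tool --pt "1 0 0 0 -8 0 0" --pt "1 0 0 0 -8 0 0" --pt "1 0 0 0 -8 0 0" --pt "1 0 0 0 -8 0 0" --pt "1 0 0 0 -8 0 0"

```text
time_s: 14.55
tcp_pos: [559.8, -219.5, 133.9]
tool_rot: [0.241, 0.665, -0.241, 0.665]
contact_force: [-0.5, 0.0, -0.1]
width: 85.5
```

>>> servo_tool --pt "1 0 0 0 -8 0 0" --pt "1 0 0 0 -8 0 0" --pt "1 0 0 0 -8 0 0" --pt "1 0 0 0 -8 0 0" --pt "1 0 0 0 -8 0 0"

```text
time_s: 15.05
tcp_pos: [559.8, -219.6, 133.9]
tool_rot: [-0.001, 0.707, 0.0, 0.707]
contact_force: [0.2, -0.3, -0.4]
width: 85.3
```

>>> servo_tool --pt "1 0 0 0 -6 0 0" --pt "1 0 0 0 0 0 0" --pt "1 0 0 0 0 0 0" --pt "1 0 0 0 0 0 0"

```text
time_s: 15.45
tcp_pos: [559.8, -219.4, 133.9]
tool_rot: [-0.035, 0.706, 0.035, 0.706]
contact_force: [-0.3, 0.7, 1.1]
width: 85.5
```

```bash
python3 - <<'E'
from h import *
st(); plan((559.8,-219.3,134),down(6.1))
E
```

```text
t 15.45 tcp [ 559.8 -219.4  133.9] w 85.5 F [-0.3  0.7  1.1] M [ 0.   -0.01  0.02] x [-0.    -0.001 -1.   ] z [ 0.995  0.099 -0.   ] q [ 0.64  0.69 -0.51  1.67  0.41  0.88  0.06]
n 1 rotvec/row [-0.4  -0.    0.04] from [ 559.8 -219.4  133.9]
[-0.1, 0.1, 0.0, -0.4, -0.0, 0.04]
```

>>> servo_tool --pt "-1 0 0 0 0 0 0" --pt "-1 0 0 0 0 0 0" --pt "-1 0 0 0 0 0 0" --pt "-1 0 0 0 0 0 0" --pt "-1 0 0 0 0 0 0" --force 80

```text
time_s: 15.95
tcp_pos: [560.3, -219.3, 134.3]
tool_rot: [-0.036, 0.706, 0.035, 0.707]
contact_force: [-0.2, 0.1, -0.2]
width: 20.9
```

>>> servo_tool --pt "-1 -10 0 0 0 0 0" --pt "-1 -20 0 0 0 0 0" --pt "-1 -30 0 0 0 0 0" --pt "-1 -30 0 0 0 0 0" --pt "-1 -30 0 0 0 0 0"

```text
time_s: 16.45
tcp_pos: [559.5, -219.1, 255.4]
tool_rot: [-0.036, 0.706, 0.036, 0.706]
contact_force: [0.3, -0.4, -0.6]
width: 21.0
```

>>> servo_tool --pt "-1 -10 0 0 0 0 0" --pt "-1 0 0 0 0 0 0" --pt "-1 0 0 0 0 0 0"

```text
time_s: 16.75
tcp_pos: [558.8, -219.3, 262.5]
tool_rot: [-0.036, 0.707, 0.036, 0.705]
contact_force: [-0.4, 0.2, -2.0]
width: 21.2
```

```bash
python3 - <<'E'
from h import *
st(); plan((571.2,-76.3,250),down(-74),vmax=25)
E
```

```text
t 16.75 tcp [ 558.8 -219.3  262.5] w 21.2 F [-0.4  0.2 -2. ] M [0.02 0.05 0.02] x [-0.003  0.    -1.   ] z [ 0.995  0.101 -0.003] q [ 0.68  0.56 -0.57  1.52  0.32  1.16  0.15]
n 10 rotvec/row [ 7.98 -0.01  0.01] from [ 558.8 -219.3  262.5]
[1.2, 14.1, 2.7, 7.98, -0.01, 0.01]
[1.2, 14.3, 0.7, 7.98, -0.01, 0.01]
[1.2, 14.3, -1.3, 7.98, -0.01, 0.01]
[1.2, 14.0, -3.3, 7.98, -0.01, 0.01]
[1.3, 13.4, -5.2, 7.98, -0.01, 0.01]
[1.3, 12.5, -7.0, 7.98, -0.01, 0.01]
[1.3, 11.4, -8.7, 7.98, -0.01, 0.01]
[1.3, 10.1, -10.2, 7.98, -0.01, 0.01]
[1.3, 8.6, -11.5, 7.98, -0.01, 0.01]
[1.2, 6.9, -12.6, 7.98, -0.01, 0.01]
```

>>> servo_tool --pt "-1 1.2 14.1 2.7 7.98 0 0" --pt "-1 1.2 14.3 0.7 7.98 0 0" --pt "-1 1.2 14.3 -1.3 7.98 0 0" --pt "-1 1.2 14 -3.3 7.98 0 0" --pt "-1 1.3 13.4 -5.2 7.98 0 0"

```text
time_s: 17.25
tcp_pos: [564.7, -147.1, 255.3]
tool_rot: [0.209, 0.677, -0.21, 0.674]
contact_force: [0.3, 0.4, -0.3]
width: 21.1
```

>>> servo_tool --pt "-1 1.3 12.5 -7 7.98 0 0" --pt "-1 1.3 11.4 -8.7 7.98 0 0" --pt "-1 1.3 10.1 -10.2 7.98 0 0" --pt "-1 1.3 8.6 -11.5 7.98 0 0" --pt "-1 1.2 6.9 -12.6 7.98 0 0"

```text
time_s: 17.75
tcp_pos: [570.7, -75.7, 248.9]
tool_rot: [0.426, 0.565, -0.428, 0.562]
contact_force: [-0.1, 0.3, -1.4]
width: 21.0
```

>>> servo_tool --pt "-1 0 0 0 0 0 0" --pt "-1 0 0 0 0 0 0" --pt "-1 0 0 0 0 0 0"

```text
time_s: 18.05
tcp_pos: [571.5, -77.8, 250.5]
tool_rot: [0.425, 0.565, -0.426, 0.565]
contact_force: [0.2, 0.5, -0.6]
width: 21.1
```

```bash
python3 - <<'E'
from h import *
st(); s=monitor.state(); t=s['tcp_pos']; dz=129
c,im=snap('wrist'); cs,ims=snap('scene')
tip=t+np.array([0,0,-dz]); S=np.array([571.2,-76.3,83]); S2=np.array([551.5,31.2,83])
print(tip,'wrist tip',proj(c,tip),'stud',proj(c,S),'scene',proj(cs,tip),proj(cs,S))
out=[]
for cc,i in((c,im),(cs,ims)):
    x,y=(proj(cc,tip)[0]+proj(cc,S)[0])//2; x=int(min(max(x,60),580));y=int(min(max(y,60),420)); print(x-60,y-60); out.append(cv2.resize(i[y-60:y+60,x-60:x+60,::-1],(396,396),interpolation=cv2.INTER_CUBIC))
cv2.imwrite('pics/r1.png',cv2.convertScaleAbs(np.hstack(out),alpha=1.4))
E
```

```text
t 18.05 tcp [571.5 -77.8 250.5] w 21.1 F [ 0.2  0.5 -0.6] M [-0.06 -0.06  0.01] x [-0.002 -0.001 -1.   ] z [ 0.276 -0.961  0.001] q [ 0.24  0.49 -0.22  1.61  0.12  1.06 -1.31]
[571.49683123 -77.75630989 121.50008156] wrist tip [[317.01137496 233.27134944]] stud [[315.24545418 220.87301903]] scene [[333.40789814 223.29623276]] [[333.38713816 236.22942002]]
256 167
273 169
```

View pics/r1.png

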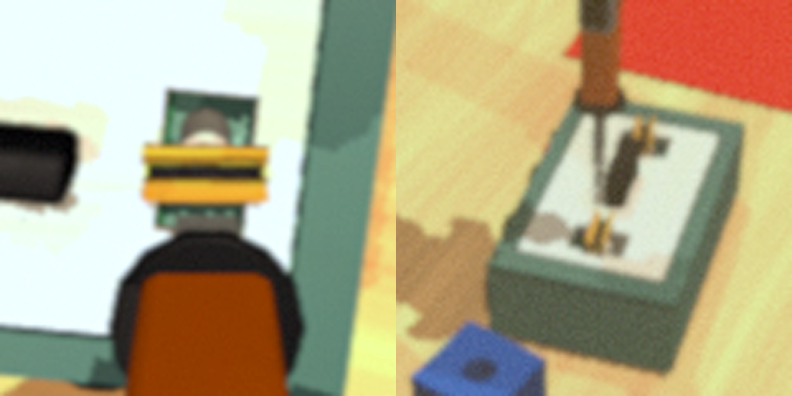

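```bash
python3 - <<'E'
from h import *
c,im=snap('scene'); t=monitor.state()['tcp_pos']; h=cv2.cvtColor(im,cv2.COLOR_RGB2HSV)
m=cv2.inRange(h,(5,150,40),(16,255,255)); m[:,:320]=0;m[:,350:]=0;m[:150]=0;m[240:]=0
q=np.argwhere(m); print('orange rows',q[:,0].min(),q[:,0].max()); 
for r in range(180,204,2):
    x=q[q[:,0]==r][:,1]; print(r,(x.min(),x.max()) if len(x) else None,end=' ')
print(proj(c,t+np.array([[0,0,-129],[0,0,-59],[0,0,-64]])))
g=cv2.cvtColor(im,cv2.COLOR_RGB2GRAY)
for r in range(196,242,2): print(r,g[r,322:348].tolist())
E
```

```text
orange rows 151 200
180 (np.int64(328), np.int64(342)) 182 (np.int64(326), np.int64(342)) 184 (np.int64(324), np.int64(341)) 186 (np.int64(326), np.int64(341)) 188 (np.int64(330), np.int64(341)) 190 (np.int64(330), np.int64(348)) 192 (np.int64(330), np.int64(339)) 194 (np.int64(330), np.int64(339)) 196 (np.int64(330), np.int64(340)) 198 (np.int64(329), np.int64(339)) 200 (np.int64(332), np.int64(338)) 202 None [[333.60057888 223.05784964]
 [334.00724757 196.93532218]
 [333.97691064 198.88402691]]
196 [138, 137, 134, 130, 122, 94, 72, 70, 69, 70, 68, 73, 68, 72, 71, 67, 72, 71, 70, 92, 114, 137, 143, 145, 149, 148]
198 [133, 133, 132, 126, 105, 75, 56, 59, 66, 66, 68, 68, 68, 68, 69, 71, 74, 68, 58, 63, 89, 122, 134, 141, 144, 143]
200 [132, 135, 131, 117, 95, 64, 54, 50, 50, 58, 56, 61, 59, 60, 60, 61, 59, 59, 49, 56, 67, 90, 97, 107, 114, 120]
202 [135, 132, 121, 103, 87, 75, 67, 57, 57, 58, 53, 49, 46, 53, 53, 54, 55, 59, 62, 69, 77, 81, 85, 88, 83, 84]
204 [131, 117, 100, 88, 84, 82, 83, 109, 129, 128, 112, 82, 57, 68, 85, 116, 132, 136, 137, 132, 127, 119, 113, 107, 106, 99]
206 
[... 1581 characters left out ...]
53, 51, 76, 105, 136, 152, 158, 161, 162]
232 [162, 163, 164, 163, 164, 162, 163, 162, 162, 160, 156, 149, 149, 150, 144, 131, 124, 122, 129, 135, 142, 150, 156, 161, 164, 164]
234 [143, 155, 160, 163, 165, 164, 166, 164, 163, 159, 149, 137, 134, 146, 146, 141, 140, 149, 156, 156, 156, 158, 159, 162, 164, 164]
236 [116, 125, 138, 154, 158, 154, 149, 150, 148, 140, 132, 117, 101, 92, 105, 123, 143, 159, 163, 163, 163, 163, 164, 164, 164, 162]
238 [116, 114, 121, 123, 124, 104, 89, 86, 101, 114, 120, 106, 80, 79, 100, 118, 132, 146, 153, 157, 160, 161, 163, 164, 165, 166]
240 [120, 122, 118, 107, 93, 71, 55, 66, 95, 117, 111, 85, 70, 90, 104, 98, 89, 90, 101, 108, 119, 136, 153, 163, 164, 163]
```

>>> servo_tool --pt "-1 10 0 0 0 0 0" --pt "-1 13 0 0 0 0 0" --pt "-1 7 0 0 0 0 0" --pt "-1 4 0 0 0 0 0" --pt "-1 0 0 0 0 0 0"

```text
time_s: 18.7
tcp_pos: [571.6, -76.4, 216.6]
tool_rot: [0.425, 0.565, -0.426, 0.564]
contact_force: [0.3, 0.1, -0.8]
width: 21.6
```

>>> servo_tool --pt "-1 2 0 0 0 0 0" --pt "-1 2 0 0 0 0 0" --pt "-1 1.5 0 0 0 0 0" --pt "-1 0 0 0 0 0 0"

```text
time_s: 19.1
tcp_pos: [571.9, -76.3, 211.8]
tool_rot: [0.425, 0.565, -0.426, 0.565]
contact_force: [-0.5, 0.6, -1.1]
width: 21.3
```

>>> servo_tool --pt "-1 2 0 0 0 0 0" --pt "-1 1 0 0 0 0 0" --pt "-1 0 0 0 0 0 0"

```text
time_s: 19.4
tcp_pos: [571.9, -76.3, 208.6]
tool_rot: [0.425, 0.565, -0.426, 0.565]
contact_force: [-0.5, -1.0, -1.1]
width: 21.0
```

```bash
python3 - <<'E'
from h import *
st()
E
```

```text
t 19.4 tcp [571.9 -76.3 208.6] w 21.0 F [-0.5 -1.  -1.1] M [-0.01  0.03  0.02] x [-0. -0. -1.] z [ 0.276 -0.961  0.   ] q [ 0.23  0.53 -0.21  1.67  0.13  0.96 -1.32]
```

>>> servo_tool --pt "-1 1.5 0 0 0 0 0" --pt "-1 1.5 0 0 0 0 0" --pt "-1 0 0 0 0 0 0"

```text
time_s: 19.7
tcp_pos: [571.8, -76.3, 205.5]
tool_rot: [0.425, 0.565, -0.426, 0.565]
contact_force: [-0.3, 0.3, -1.2]
width: 21.0
```

>>> servo_tool --pt "-1 1 0 0 0 0 0" --pt "-1 0 0 0 0 0 0"

```text
time_s: 19.9
tcp_pos: [572.0, -76.3, 204.7]
tool_rot: [0.425, 0.565, -0.426, 0.565]
contact_force: [-0.5, -0.2, -0.8]
width: 21.2
```

>>> servo_tool --pt "-1 1 0 0 0 0 0" --pt "-1 0 0 0 0 0 0"

```text
time_s: 20.1
tcp_pos: [572.2, -76.3, 204.0]
tool_rot: [0.426, 0.564, -0.426, 0.565]
contact_force: [-0.1, -0.4, 0.5]
width: 20.8
```

>>> servo_tool --pt "-1 -0.5 0 0 -8 0 0" --pt "-1 0 0 0 -8 0 0" --pt "-1 0 0 0 -8 0 0" --pt "-1 0 0 0 -8 0 0" --pt "-1 0 0 0 -8 0 0"

```text
time_s: 20.6
tcp_pos: [571.8, -76.3, 204.3]
tool_rot: [0.205, 0.677, -0.205, 0.677]
contact_force: [-0.3, -1.0, -0.6]
width: 21.4
```

```bash
python3 - <<'E'
from h import *
st()
E
```

```text
t 20.6 tcp [571.8 -76.3 204.3] w 21.4 F [-0.3 -1.  -0.6] M [ 0.03  0.2  -0.07] x [-0. -0. -1.] z [ 0.832 -0.555 -0.   ] q [ 0.35  0.56 -0.41  1.67  0.26  0.97 -0.73]
```

>>> servo_tool --pt "-1 0 0 0 -8 0 0" --pt "-1 0 0 0 -8 0 0" --pt "-1 0 0 0 -8 0 0" --pt "-1 0 0 0 -8 0 0" --pt "-1 0 0 0 -6 0 0"

```text
time_s: 21.1
tcp_pos: [571.5, -76.9, 204.3]
tool_rot: [-0.026, 0.707, 0.026, 0.706]
contact_force: [-1.2, -0.8, -0.5]
width: 21.2
```

>>> servo_tool --pt "-1 0 0 0 -4 0 0" --pt "-1 0 0 0 -4 0 0" --pt "-1 0 0 0 0 0 0" --pt "-1 0 0 0 0 0 0"

```text
time_s: 21.5
tcp_pos: [571.6, -77.0, 204.3]
tool_rot: [-0.074, 0.704, 0.073, 0.703]
contact_force: [-0.7, -1.8, -0.1]
width: 21.2
```

```bash
python3 - <<'E'
from h import *
st()
E
```

```text
t 21.5 tcp [571.6 -77.  204.3] w 21.2 F [-0.7 -1.8 -0.1] M [-0.28  0.39 -0.08] x [-0.001 -0.001 -1.   ] z [ 0.979  0.206 -0.001] q [ 0.48  0.6  -0.62  1.67  0.4   1.01 -0.07]
```

>>> servo_tool --pt "-1 0 0 0 -4 0 0" --pt "-1 0 0 0 -4 0 0" --pt "-1 0 0 0 0 0 0" --pt "-1 0 0 0 0 0 0"

```text
time_s: 21.9
tcp_pos: [571.6, -77.0, 204.3]
tool_rot: [-0.122, 0.697, 0.121, 0.696]
contact_force: [-1.6, -2.1, 1.3]
width: 21.2
```

```bash
python3 - <<'E'
from h import *
st()
E
```

```text
t 21.9 tcp [571.6 -77.  204.3] w 21.2 F [-1.6 -2.1  1.3] M [-0.53  0.52 -0.12] x [-0.001 -0.002 -1.   ] z [ 0.941  0.34  -0.001] q [ 0.5   0.6  -0.66  1.67  0.42  1.02  0.05]
```

>>> servo_tool --pt "-1 0 0 0 -3 0 0" --pt "-1 0 0 0 0 0 0" --pt "-1 0 0 0 0 0 0"

```text
time_s: 22.2
tcp_pos: [571.7, -76.9, 204.3]
tool_rot: [-0.141, 0.693, 0.14, 0.693]
contact_force: [-2.1, -2.1, 0.3]
width: 21.3
```

```bash
python3 - <<'E'
from h import *
st()
E
```

```text
t 22.2 tcp [571.7 -76.9 204.3] w 21.3 F [-2.1 -2.1  0.3] M [-0.74  0.59 -0.05] x [-0.001 -0.002 -1.   ] z [ 0.921  0.389 -0.001] q [ 0.51  0.61 -0.67  1.66  0.43  1.02  0.09]
```

>>> servo_tool --pt "-1 0 0 0 -3 0 0" --pt "-1 0 0 0 0 0 0" --pt "-1 0 0 0 0 0 0"

```text
time_s: 22.5
tcp_pos: [571.8, -76.8, 204.3]
tool_rot: [-0.159, 0.689, 0.158, 0.689]
contact_force: [-1.7, -3.4, 1.1]
width: 21.4
```

```bash
python3 - <<'E'
from h import *
st()
E
```

```text
t 22.5 tcp [571.8 -76.8 204.3] w 21.4 F [-1.7 -3.4  1.1] M [-0.87  0.63 -0.1 ] x [-0.001 -0.001 -1.   ] z [ 0.9    0.436 -0.001] q [ 0.52  0.61 -0.69  1.66  0.44  1.03  0.13]
```

>>> servo_tool --pt "-1 0 0 0 6 0 0" --pt "-1 0 0 0 4 0 0" --pt "-1 -3 0 0 0 0 0" --pt "-1 -10 0 0 0 0 0" --pt "-1 -20 0 0 0 0 0"

```text
time_s: 23.0
tcp_pos: [571.6, -74.7, 237.1]
tool_rot: [-0.098, 0.701, 0.1, 0.7]
contact_force: [-0.4, -0.5, -0.8]
width: 21.0
```

>>> servo_tool --pt "-1 -16 0 0 0 0 0" --pt "-1 0 0 0 0 0 0" --pt "-1 0 0 0 0 0 0"

```text
time_s: 23.3
tcp_pos: [572.2, -75.3, 253.7]
tool_rot: [-0.099, 0.7, 0.099, 0.701]
contact_force: [-0.4, 0.1, -1.3]
width: 21.4
```

```bash
python3 - <<'E'
from h import *
import pickle
st(); s=monitor.state(); t=s['tcp_pos']
c,im=snap('wrist'); pickle.dump((c,im),open('w4.pkl','wb')); hsv=cv2.cvtColor(im,cv2.COLOR_RGB2HSV)
tip=t+np.array([0,0,-129]); print('tip px',proj(c,tip))
w=cv2.inRange(hsv,(14,110,50),(32,255,255))
for n,S in(('r',(571.3,-76.8,83)),('l',(551.5,31.2,83))):
    p=proj(c,S)[0]; print(n,p.round(1)); x,y=int(p[0]),int(p[1])
    if not(0<x<640 and 0<y<480): continue
    m=np.zeros_like(w); m[max(y-28,0):y+28,max(x-28,0):x+28]=w[max(y-28,0):y+28,max(x-28,0):x+28]
    W=onz(c,np.argwhere(m)[:,::-1],83)[:,:2]
    if len(W)<30: print(len(W)); continue
    mu=W.mean(0); e,v=np.linalg.eigh(np.cov((W-mu).T)); print(len(W),mu.round(1),'yaw',(np.degrees(np.arctan2(v[1,1],v[0,1]))%180).round(1),cv2.minAreaRect(W.astype(np.float32)))
plan((551.5,31.2,250),down(-65.5),vmax=25)
E
```

```text
t 23.3 tcp [572.2 -75.3 253.7] w 21.4 F [-0.4  0.1 -1.3] M [ 0.02 -0.   -0.04] x [ 0.001  0.001 -1.   ] z [0.961 0.277 0.001] q [ 0.51  0.55 -0.67  1.6   0.37  1.12  0.03]
tip px [[318.26440276 233.37592959]]
r [316.6 221.6]
586 [572.3 -77.6] yaw 10.2 ((572.0744018554688, -77.48969268798828), (33.38660430908203, 15.786174774169922), 9.855765342712402)
l [330.9  81.2]
677 [552.7  29.5] yaw 115.1 ((552.7052001953125, 29.451955795288086), (15.136190414428711, 31.125762939453125), 23.64914321899414)
n 11 rotvec/row [ 7.41 -0.   -0.  ] from [571.7 -75.7 252.9]
[0.3, 9.8, 0.9, 7.41, -0.0, -0.0]
[0.3, 9.9, -0.4, 7.41, -0.0, -0.0]
[0.3, 9.8, -1.6, 7.41, -0.0, -0.0]
[0.3, 9.5, -2.9, 7.41, -0.0, -0.0]
[0.3, 9.0, -4.1, 7.41, -0.0, -0.0]
[0.3, 8.4, -5.2, 7.41, -0.0, -0.0]
[0.3, 7.7, -6.2, 7.41, -0.0, -0.0]
[0.3, 6.8, -7.2, 7.41, -0.0, -0.0]
[0.3, 5.8, -8.0, 7.41, -0.0, -0.0]
[0.3, 4.7, -8.7, 7.41, -0.0, -0.0]
[0.3, 3.6, -9.2, 7.41, -0.0, -0.0]
```

>>> servo_tool --pt "-1 0.3 9.8 0.9 7.41 0 0" --pt "-1 0.3 9.9 -0.4 7.41 0 0" --pt "-1 0.3 9.8 -1.6 7.41 0 0" --pt "-1 0.3 9.5 -2.9 7.41 0 0" --pt "-1 0.3 9 -4.1 7.41 0 0"

```text
time_s: 23.85
tcp_pos: [562.1, -27.0, 250.6]
tool_rot: [0.131, 0.696, -0.131, 0.694]
contact_force: [0.2, 0.3, -1.1]
width: 21.2
```

>>> servo_tool --pt "-1 0.3 8.4 -5.2 7.41 0 0" --pt "-1 0.3 7.7 -6.2 7.41 0 0" --pt "-1 0.3 6.8 -7.2 7.41 0 0" --pt "-1 0.3 5.8 -8 7.41 0 0" --pt "-1 0.3 4.7 -8.7 7.41 0 0"

```text
time_s: 24.35
tcp_pos: [552.8, 21.6, 249.1]
tool_rot: [0.344, 0.618, -0.345, 0.617]
contact_force: [0.2, 0.1, -1.7]
width: 21.0
```

>>> servo_tool --pt "-1 0.3 3.6 -9.2 7.41 0 0" --pt "-1 0 0 0 0 0 0" --pt "-1 0 0 0 0 0 0" --pt "-1 0 0 0 0 0 0"

```text
time_s: 24.75
tcp_pos: [551.7, 29.8, 249.5]
tool_rot: [0.382, 0.595, -0.383, 0.595]
contact_force: [0.4, 0.3, -0.8]
width: 21.0
```

```bash
python3 - <<'E'
from h import *
st(); s=monitor.state(); t=s['tcp_pos']
c,im=snap('wrist'); hsv=cv2.cvtColor(im,cv2.COLOR_RGB2HSV)
w=cv2.inRange(hsv,(14,110,50),(32,255,255)); S=(552,31,83); p=proj(c,S)[0]; x,y=int(p[0]),int(p[1]); m=np.zeros_like(w); m[y-28:y+28,x-28:x+28]=w[y-28:y+28,x-28:x+28]
W=onz(c,np.argwhere(m)[:,::-1],83)[:,:2]; mu=W.mean(0); e,v=np.linalg.eigh(np.cov((W-mu).T)); print(p,len(W),mu.round(1),'yaw',(np.degrees(np.arctan2(v[1,1],v[0,1]))%180).round(1),cv2.minAreaRect(W.astype(np.float32)))
plan((552,31,216),down(-65),vmax=12)
E
```

```text
t 24.75 tcp [551.7  29.8 249.5] w 21.0 F [ 0.4  0.3 -0.8] M [-0.04 -0.03 -0.02] x [-0.001 -0.001 -1.   ] z [ 0.415 -0.91   0.001] q [ 0.11  0.46 -0.31  1.68  0.16  1.03 -1.39]
[315.99194445 220.48511347] 563 [552.9  30.4] yaw 114.5 ((552.8163452148438, 30.075929641723633), (15.307267189025879, 30.676660537719727), 24.545625686645508)
n 3 rotvec/row [-0.17  0.01  0.01] from [551.8  29.7 249.6]
[11.2, 0.2, -0.4, -0.17, 0.01, 0.01]
[11.2, 0.2, -0.4, -0.17, 0.01, 0.01]
[11.2, 0.2, -0.4, -0.17, 0.01, 0.01]
```

>>> servo_tool --pt "-1 10 0.6 -0.3 0 0 0" --pt "-1 13 0.5 -0.3 0 0 0" --pt "-1 7 0 0 0 0 0" --pt "-1 4 0 0 0 0 0" --pt "-1 0 0 0 0 0 0"

```text
time_s: 25.3
tcp_pos: [552.2, 31.4, 215.2]
tool_rot: [0.382, 0.595, -0.383, 0.594]
contact_force: [0.5, 0.2, -1.3]
width: 21.0
```

>>> servo_tool --pt "-1 2 0 0 0 0 0" --pt "-1 2 0 0 0 0 0" --pt "-1 2 0 0 0 0 0" --pt "-1 0 0 0 0 0 0"

```text
time_s: 25.7
tcp_pos: [552.4, 31.6, 209.8]
tool_rot: [0.382, 0.595, -0.383, 0.595]
contact_force: [-0.3, -0.1, -1.9]
width: 21.4
```

>>> servo_tool --pt "-1 1.5 0 0 0 0 0" --pt "-1 1 0 0 0 0 0" --pt "-1 0 0 0 0 0 0"

```text
time_s: 26.0
tcp_pos: [552.5, 31.7, 207.3]
tool_rot: [0.382, 0.595, -0.383, 0.595]
contact_force: [-0.5, -0.2, -0.9]
width: 20.9
```

```bash
python3 - <<'E'
from h import *
st()
E
```

```text
t 26.0 tcp [552.5  31.7 207.3] w 20.9 F [-0.5 -0.2 -0.9] M [-0.04  0.03 -0.  ] x [-0. -0. -1.] z [ 0.414 -0.91   0.   ] q [ 0.1   0.5  -0.3   1.73  0.18  0.93 -1.41]
```

>>> servo_tool --pt "-1 1.5 0 0 0 0 0" --pt "-1 1.2 0 0 0 0 0" --pt "-1 0.3 0 0 0 0 0" --pt "-1 0 0 0 0 0 0"

```text
time_s: 26.4
tcp_pos: [552.5, 31.6, 204.4]
tool_rot: [0.382, 0.595, -0.383, 0.595]
contact_force: [-0.8, 0.7, -2.0]
width: 21.3
```

```bash
python3 - <<'E'
from h import *
st()
E
```

```text
t 26.4 tcp [552.5  31.6 204.4] w 21.3 F [-0.8  0.7 -2. ] M [-0.   -0.06  0.07] x [-0. -0. -1.] z [ 0.414 -0.91   0.   ] q [ 0.1   0.51 -0.3   1.74  0.18  0.92 -1.42]
```

>>> servo_tool --pt "-1 0 0 0 -8 0 0" --pt "-1 0 0 0 -8 0 0" --pt "-1 0 0 0 -8 0 0" --pt "-1 0 0 0 -8 0 0" --pt "-1 0 0 0 -8 0 0"

```text
time_s: 26.9
tcp_pos: [552.3, 31.4, 204.5]
tool_rot: [0.154, 0.69, -0.155, 0.69]
contact_force: [0.2, -0.8, -0.9]
width: 21.1
```

>>> servo_tool --pt "-1 0 0 0 -8 0 0" --pt "-1 0 0 0 -8 0 0" --pt "-1 0 0 0 -8 0 0" --pt "-1 0 0 0 -8 0 0" --pt "-1 0 0 0 -4 0 0"

```text
time_s: 27.4
tcp_pos: [552.2, 31.1, 204.5]
tool_rot: [-0.066, 0.704, 0.065, 0.704]
contact_force: [-0.6, -1.0, 0.3]
width: 21.1
```

>>> servo_tool --pt "-1 0 0 0 -4 0 0" --pt "-1 0 0 0 -4 0 0" --pt "-1 0 0 0 -4 0 0" --pt "-1 0 0 0 0 0 0" --pt "-1 0 0 0 0 0 0"

```text
time_s: 27.9
tcp_pos: [552.3, 31.1, 204.5]
tool_rot: [-0.138, 0.694, 0.137, 0.693]
contact_force: [-1.9, -1.2, 0.2]
width: 21.0
```

```bash
python3 - <<'E'
from h import *
st()
E
```

```text
t 27.9 tcp [552.3  31.1 204.5] w 21.0 F [-1.9 -1.2  0.2] M [-0.29  0.36 -0.07] x [-0.001 -0.001 -1.   ] z [ 0.925  0.38  -0.001] q [ 0.36  0.58 -0.72  1.73  0.44  1.   -0.13]
```

psi is 22.4°; a few degrees more, back off within the play, lift and check.

>>> servo_tool --pt "-1 0 0 0 -4 0 0" --pt "-1 0 0 0 0 0 0" --pt "-1 0 0 0 0 0 0" --pt "-1 0 0 0 6 0 0" --pt "-1 0 0 0 4 0 0"

```text
time_s: 28.4
tcp_pos: [552.8, 31.4, 204.3]
tool_rot: [-0.1, 0.7, 0.099, 0.7]
contact_force: [0.6, 0.3, -2.1]
width: 20.7
```

>>> servo_tool --pt "-1 -3 0 0 0 0 0" --pt "-1 -10 0 0 0 0 0" --pt "-1 -20 0 0 0 0 0" --pt "-1 -22 0 0 0 0 0" --pt "-1 0 0 0 0 0 0"

```text
time_s: 28.9
tcp_pos: [554.8, 33.4, 263.3]
tool_rot: [-0.102, 0.697, 0.102, 0.703]
contact_force: [0.1, 0.4, -0.7]
width: 20.6
```

>>> servo_tool --pt "-1 0 0 0 0 0 0" --pt "-1 0 0 0 0 0 0"

```text
time_s: 29.1
tcp_pos: [552.0, 31.5, 258.7]
tool_rot: [-0.102, 0.7, 0.101, 0.699]
contact_force: [0.5, -0.5, -0.8]
width: 20.8
```

```bash
python3 - <<'E'
from h import *
st()
c,im=snap('wrist'); hsv=cv2.cvtColor(im,cv2.COLOR_RGB2HSV); cv2.imwrite('pics/w5.png',im[:,:,::-1])
w=cv2.inRange(hsv,(14,110,50),(32,255,255))
for S in((552,31,83),(571.5,-77,83)):
    p=proj(c,S)[0]; x,y=int(p[0]),int(p[1]); print(p)
    if not(0<x<640 and 0<y<480): continue
    m=np.zeros_like(w); m[y-28:y+28,x-28:x+28]=w[y-28:y+28,x-28:x+28]
    W=onz(c,np.argwhere(m)[:,::-1],83)[:,:2]; mu=W.mean(0); e,v=np.linalg.eigh(np.cov((W-mu).T)); print(len(W),mu.round(1),'yaw',(np.degrees(np.arctan2(v[1,1],v[0,1]))%180).round(1),cv2.minAreaRect(W.astype(np.float32)))
plan((559.8,-219.3,268),down(6),vmax=30)
E
```

```text
t 29.1 tcp [552.   31.5 258.7] w 20.8 F [ 0.5 -0.5 -0.8] M [ 0.04 -0.01  0.  ] x [-0.002 -0.001 -1.   ] z [ 0.959  0.284 -0.002] q [ 0.36  0.52 -0.72  1.65  0.37  1.11 -0.17]
[318.67175966 219.39421801]
569 [552.2  30.7] yaw 10.2 ((552.0784912109375, 30.747604370117188), (33.16565704345703, 15.469841957092285), 10.116379737854004)
[305.74627453 332.87448362]
0 [nan nan] yaw nan ((0.0, 0.0), (0.0, 0.0), 0.0)
n 9 rotvec/row [ 1.17 -0.01  0.  ] from [551.9  31.5 258.5]
[-1.0, -27.0, -7.1, 1.17, -0.01, 0.0]
[-1.0, -27.1, -6.5, 1.17, -0.01, 0.0]
[-1.0, -27.2, -6.0, 1.17, -0.01, 0.0]
[-1.0, -27.3, -5.4, 1.17, -0.01, 0.0]
[-1.0, -27.5, -4.9, 1.17, -0.01, 0.0]
[-1.1, -27.5, -4.3, 1.17, -0.01, 0.0]
[-1.1, -27.6, -3.7, 1.17, -0.01, 0.0]
[-1.1, -27.7, -3.2, 1.17, -0.01, 0.0]
[-1.1, -27.8, -2.6, 1.17, -0.01, 0.0]<stdin>:9: RuntimeWarning: Mean of empty slice.
  ret = um.true_divide(
  avg = a.mean(axis, **keepdims_kw)
<stdin>:9: RuntimeWarning: Degrees of freedom <= 0 for slice
  c *= np.true_divide(1, fact)
  c *= np.true_divide(1, fact)
```

>>> servo_tool --pt "-1 -1 -27 -7.1 1.2 0 0" --pt "-1 -1 -27.1 -6.5 1.2 0 0" --pt "-1 -1 -27.2 -6 1.2 0 0" --pt "-1 -1 -27.3 -5.4 1.2 0 0" --pt "-1 -1 -27.5 -4.9 1.2 0 0"

```text
time_s: 29.65
tcp_pos: [556.1, -108.8, 263.5]
tool_rot: [-0.064, 0.705, 0.064, 0.704]
contact_force: [-0.3, 0.0, -1.0]
width: 21.1
```

>>> servo_tool --pt "-1 -1 -27.5 -4.3 1.2 0 0" --pt "-1 -1 -27.6 -3.7 1.2 0 0" --pt "-1 -1 -27.7 -3.2 1.2 0 0" --pt "-1 -1 -25 -2.6 1 0 0" --pt "-1 0 0 0 0 0 0"

```text
time_s: 30.15
tcp_pos: [558.4, -222.3, 267.2]
tool_rot: [-0.034, 0.707, 0.032, 0.705]
contact_force: [-0.3, -0.0, -1.1]
width: 20.9
```

>>> servo_tool --pt "-1 0 0 0 0 0 0" --pt "-1 0 0 0 0 0 0" --pt "-1 0 0 0 0 0 0"

```text
time_s: 30.45
tcp_pos: [559.6, -214.5, 268.7]
tool_rot: [-0.037, 0.706, 0.038, 0.706]
contact_force: [0.1, 0.7, -0.9]
width: 21.0
```

```bash
python3 - <<'E'
from h import *
st(); plan((560,-217.7,225),down(6),vmax=15)
E
```

```text
t 30.45 tcp [ 559.6 -214.5  268.7] w 21.0 F [ 0.1  0.7 -0.9] M [ 0.04 -0.01 -0.  ] x [ 0.  0. -1.] z [0.994 0.106 0.   ] q [ 0.72  0.57 -0.65  1.51  0.36  1.18  0.11]
n 3 rotvec/row [ 0.02  0.   -0.01] from [ 559.6 -214.5  268.7]
[14.6, -1.1, 0.0, 0.02, 0.0, -0.01]
[14.6, -1.1, 0.0, 0.02, 0.0, -0.01]
[14.6, -1.1, 0.0, 0.02, 0.0, -0.01]
```

>>> servo_tool --pt "-1 15 -1.5 0.2 0 0 0" --pt "-1 18 -1.5 0.2 0 0 0" --pt "-1 13 0 0 0 0 0" --pt "-1 4 0 0 0 0 0" --pt "-1 0 0 0 0 0 0"

```text
time_s: 30.95
tcp_pos: [560.0, -218.7, 218.2]
tool_rot: [-0.037, 0.706, 0.037, 0.706]
contact_force: [1.0, 0.6, -0.1]
width: 21.0
```

>>> servo_tool --pt "-1 0 0 0 0 0 0" --pt "-1 0 0 0 0 0 0"

```text
time_s: 31.15
tcp_pos: [560.7, -219.2, 219.5]
tool_rot: [-0.037, 0.706, 0.036, 0.707]
contact_force: [0.5, 0.2, -1.0]
width: 21.3
```

```bash
python3 - <<'E'
from h import *
st()
E
```

```text
t 31.15 tcp [ 560.7 -219.2  219.5] w 21.3 F [ 0.5  0.2 -1. ] M [-0.04 -0.03  0.  ] x [ 0.002 -0.001 -1.   ] z [0.995 0.103 0.002] q [ 0.71  0.62 -0.63  1.58  0.4   1.08  0.08]
```

>>> servo_tool --pt "-1 6 1.3 -0.5 0 0 0" --pt "-1 12 0 0 0 0 0" --pt "-1 18 0 0 0 0 0" --pt "-1 20 0 0 0 0 0" --pt "-1 14 0 0 0 0 0"

```text
time_s: 31.65
tcp_pos: [558.4, -218.0, 146.4]
tool_rot: [-0.036, 0.707, 0.036, 0.705]
contact_force: [-0.7, -0.0, -1.4]
width: 21.2
```

>>> servo_tool --pt "-1 6 0 0 0 0 0" --pt "-1 3 0 0 0 0 0" --pt "-1 2 0 0 0 0 0" --pt "-1 1 0 0 0 0 0" --pt "-1 0 0 0 0 0 0"

```text
time_s: 32.15
tcp_pos: [559.8, -218.1, 137.1]
tool_rot: [-0.037, 0.706, 0.036, 0.707]
contact_force: [-0.6, 0.4, -0.8]
width: 20.9
```

>>> servo_tool --pt "-1 1 0 0 0 0 0" --pt "-1 1 0 0 0 0 0" --pt "-1 0 0 0 0 0 0"

```text
time_s: 32.45
tcp_pos: [559.4, -218.1, 134.6]
tool_rot: [-0.036, 0.706, 0.036, 0.706]
contact_force: [-0.0, 0.5, -0.4]
width: 20.9
```

```bash
python3 - <<'E'
from h import *
st()
E
```

```text
t 32.45 tcp [ 559.4 -218.1  134.6] w 20.9 F [-0.   0.5 -0.4] M [-0.03 -0.07 -0.09] x [-0.    -0.001 -1.   ] z [ 0.995  0.103 -0.   ] q [ 0.68  0.71 -0.58  1.67  0.47  0.9   0.02]
```

>>> servo_tool --pt "-1 0.7 0 0 0 0 0" --pt "-1 0 0 0 0 0 0"

```text
time_s: 32.65
tcp_pos: [559.6, -218.1, 134.1]
tool_rot: [-0.037, 0.706, 0.036, 0.706]
contact_force: [-0.6, 0.2, 0.7]
width: 21.3
```

>>> servo_tool --pt "-1 0.7 0 0 0 0 0" --pt "-1 0 0 0 0 0 0" --pt "-1 0 0 0 0 0 0"

```text
time_s: 32.95
tcp_pos: [559.6, -218.1, 134.1]
tool_rot: [-0.037, 0.706, 0.036, 0.706]
contact_force: [-1.5, 0.5, 5.7]
width: 21.0
```

```bash
python3 - <<'E'
from h import *
st()
E
```

```text
t 32.95 tcp [ 559.6 -218.1  134.1] w 21.0 F [-1.5  0.5  5.7] M [0.12 0.47 0.02] x [ 0.001 -0.001 -1.   ] z [0.995 0.103 0.   ] q [ 0.68  0.71 -0.58  1.67  0.47  0.9   0.01]
```

>>> servo_tool --pt "-1 -1 0 0 0 0 0" --pt "0 0 0 0 0 0 0" --pt "1 0 0 0 0 0 0" --pt "1 0 0 0 0 0 0" --pt "1 0 0 0 0 0 0"

```text
time_s: 33.45
tcp_pos: [559.5, -218.0, 134.0]
tool_rot: [-0.036, 0.706, 0.036, 0.706]
contact_force: [-0.1, 0.1, 0.3]
width: 78.3
```

>>> servo_tool --pt "1 -5 0 0 0 0 0" --pt "1 -20 0 0 0 0 0" --pt "1 -35 0 0 0 0 0" --pt "1 -35 0 0 0 0 0" --pt "1 0 0 0 0 0 0"

```text
time_s: 33.95
tcp_pos: [563.0, -217.9, 235.1]
tool_rot: [-0.038, 0.702, 0.035, 0.71]
contact_force: [0.8, 0.2, 0.1]
width: 85.9
```

```bash
python3 - <<'E'
from h import *
st(); plan((561.8,-22,210),down(10.4),vmax=40)
c,im=snap('scene'); b=blobs(im[225:300, 270:320],(5,150,40),(16,255,255),100); print([cv2.boundingRect(q) for q in b],proj(c,[(560,-218,75),(560,-218,170)]))
E
```

```text
t 33.95 tcp [ 563.  -217.9  235.1] w 85.9 F [0.8 0.2 0.1] M [ 0.02 -0.06  0.06] x [ 0.011 -0.003 -1.   ] z [0.995 0.103 0.011] q [ 0.71  0.6  -0.64  1.56  0.39  1.1   0.09]
n 5 rotvec/row [-0.9   0.12  0.05] from [ 563.  -217.9  235.1]
[4.9, 39.0, 3.7, -0.9, 0.12, 0.05]
[4.9, 39.0, 4.4, -0.9, 0.12, 0.05]
[4.9, 38.9, 5.0, -0.9, 0.12, 0.05]
[5.0, 38.8, 5.6, -0.9, 0.12, 0.05]
[5.0, 38.7, 6.2, -0.9, 0.12, 0.05]
[(19, 19, 14, 40)] [[296.5397091  278.36878288]
 [294.53058629 243.96776258]]
```

>>> servo_tool --pt "1 4 30 3 -0.9 0 0" --pt "1 5 40 4.5 -0.9 0 0" --pt "1 5 45 5.5 -0.9 0 0" --pt "1 5 45 6 -0.9 0 0" --pt "1 4 25 5 -0.9 0 0"

```text
time_s: 34.5
tcp_pos: [557.1, -26.5, 205.3]
tool_rot: [-0.065, 0.705, 0.067, 0.703]
contact_force: [0.2, -0.3, -0.3]
width: 84.9
```

>>> servo_tool --pt "1 0 10 2 0 0 0" --pt "1 0 0 0 0 0 0" --pt "1 0 0 0 0 0 0" --pt "1 0 0 0 0 0 0"

```text
time_s: 34.9
tcp_pos: [558.9, -24.1, 205.8]
tool_rot: [-0.063, 0.705, 0.062, 0.704]
contact_force: [0.4, 0.5, -0.3]
width: 85.4
```

```bash
python3 - <<'E'
from h import *
st()
c,im=snap('wrist'); hsv=cv2.cvtColor(im,cv2.COLOR_RGB2HSV); cv2.imwrite('pics/w6.png',cv2.convertScaleAbs(im[:,:,::-1],alpha=1.3))
w=cv2.inRange(hsv,(14,110,50),(32,255,255))
for S in((552,31,83),(571.5,-77,83)):
    p=proj(c,S)[0]; x,y=int(p[0]),int(p[1]); m=np.zeros_like(w); m[y-32:y+32,x-32:x+32]=w[y-32:y+32,x-32:x+32]
    W=onz(c,np.argwhere(m)[:,::-1],83)[:,:2]; mu=W.mean(0); e,v=np.linalg.eigh(np.cov((W-mu).T)); print(len(W),mu.round(1),'yaw',(np.degrees(np.arctan2(v[1,1],v[0,1]))%180).round(1))
p=proj(c,(561.8,-22,102))[0]; x,y=int(p[0]),int(p[1]); k=cv2.inRange(hsv,(0,0,0),(180,255,70)); m=np.zeros_like(k); m[y-45:y+60,x-30:x+30]=k[y-45:y+60,x-30:x+30]
q=max(cv2.findContours(m,cv2.RETR_EXTERNAL,cv2.CHAIN_APPROX_NONE)[0],key=cv2.contourArea)
print('fin',p,cv2.boundingRect(q),cv2.minAreaRect(onz(c,q[:,0],102)[:,:2].astype(np.float32)))
plan((561.8,-22,120),down(10.4),vmax=20)
E
```

```text
t 34.9 tcp [558.9 -24.1 205.8] w 85.4 F [ 0.4  0.5 -0.3] M [-0.02 -0.02  0.  ] x [-0.    -0.002 -1.   ] z [ 0.984  0.176 -0.001] q [ 0.41  0.57 -0.65  1.71  0.41  1.   -0.21]
850 [552.4  30.1] yaw 11.5
709 [571.7 -75. ] yaw 10.9
fin [323.42641487 240.68537055] (314, 204, 20, 68) ((561.4681396484375, -20.429729461669922), (12.91494083404541, 46.808189392089844), 10.841633796691895)
n 5 rotvec/row [-0.05 -0.01  0.02] from [558.9 -23.8 205.9]
[17.2, 0.3, 0.6, -0.05, -0.01, 0.02]
[17.2, 0.3, 0.6, -0.05, -0.01, 0.02]
[17.2, 0.3, 0.6, -0.05, -0.01, 0.02]
[17.2, 0.3, 0.6, -0.05, -0.01, 0.02]
[17.2, 0.3, 0.6, -0.05, -0.01, 0.02]
```

View pics/w6.png

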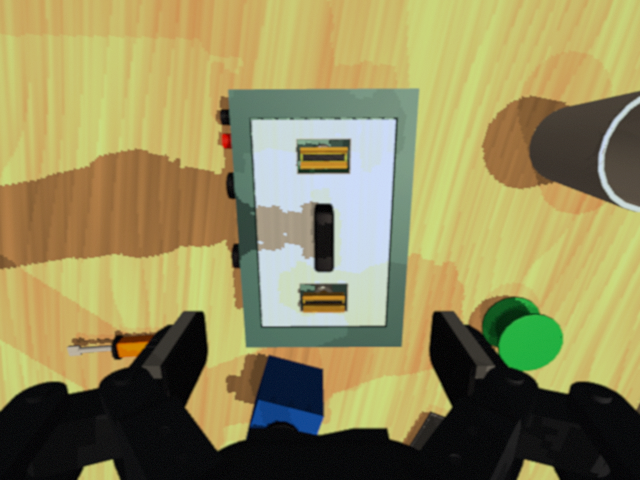

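>>> servo_tool --pt "1 20 0.5 1 0 0 0" --pt "1 30 0.5 0.8 0 0 0" --pt "1 30 0.5 0.5 0 0 0" --pt "1 20 0 0 0 0 0" --pt "1 10 0 0 0 0 0"

```text
time_s: 35.45
tcp_pos: [559.7, -21.2, 94.1]
tool_rot: [-0.063, 0.705, 0.063, 0.703]
contact_force: [0.3, -0.3, -0.1]
width: 85.0
```

>>> servo_tool --pt "1 5 0 0 0 0 0" --pt "1 0 0 0 0 0 0" --pt "1 0 0 0 0 0 0"

```text
time_s: 35.75
tcp_pos: [561.6, -19.5, 92.1]
tool_rot: [-0.064, 0.703, 0.064, 0.705]
contact_force: [-0.0, 0.1, -0.9]
width: 85.5
```

```bash
python3 - <<'E'
from h import *
st(); plan((561.5,-22,76),down(10.4),vmax=20)
E
```

```text
t 35.75 tcp [561.6 -19.5  92.1] w 85.5 F [-0.   0.1 -0.9] M [0.01 0.04 0.05] x [ 0.002 -0.    -1.   ] z [0.984 0.18  0.002] q [ 0.34  0.71 -0.56  1.82  0.53  0.76 -0.32]
n 1 rotvec/row [-0.04  0.12  0.05] from [561.6 -19.5  92.1]
[16.1, -2.4, -0.6, -0.04, 0.12, 0.05]
```

>>> servo_tool --pt "1 8 -1 0 0 0 0" --pt "1 6 -0.5 0 0 0 0" --pt "1 2 0 0 0 0 0" --pt "1 0 0 0 0 0 0" --pt "-1 0 0 0 0 0 0" --force 70

```text
time_s: 36.25
tcp_pos: [561.1, -20.7, 75.1]
tool_rot: [-0.064, 0.704, 0.064, 0.704]
contact_force: [-0.4, 0.5, 0.1]
width: 72.9
```

>>> servo_tool --pt "-1 0 0 0 0 0 0" --pt "-1 0 0 0 0 0 0" --pt "-1 0 0 0 0 0 0" --pt "-1 0 0 0 0 0 0" --pt "-1 0 0 0 0 0 0"

```text
time_s: 36.75
tcp_pos: [561.4, -20.8, 75.5]
tool_rot: [-0.064, 0.704, 0.064, 0.705]
contact_force: [0.1, 0.4, 1.7]
width: 12.8
```

```bash
python3 - <<'E'
from h import *
st()
E
```

```text
t 36.75 tcp [561.4 -20.8  75.5] w 12.8 F [0.1 0.4 1.7] M [0.05 0.02 0.  ] x [ 0.001 -0.    -1.   ] z [0.984 0.18  0.001] q [ 0.34  0.74 -0.54  1.83  0.55  0.73 -0.33]
```

Fin gripped (width 12.8). Lift slowly and straight up.

>>> servo_tool --pt "-1 -2 0 0 0 0 0" --pt "-1 -3 0 0 0 0 0" --pt "-1 -5 0 0 0 0 0" --pt "-1 -8 0 0 0 0 0" --pt "-1 -10 0 0 0 0 0"

```text
time_s: 37.25
tcp_pos: [560.6, -20.9, 103.6]
tool_rot: [-0.064, 0.705, 0.064, 0.704]
contact_force: [0.6, -0.3, -0.9]
width: 12.8
```

>>> servo_tool --pt "-1 -15 0 0 0 0 0" --pt "-1 -20 0 0 0 0 0" --pt "-1 -20 0 0 0 0 0" --pt "-1 -10 0 0 0 0 0" --pt "-1 0 0 0 0 0 0"

```text
time_s: 37.75
tcp_pos: [562.0, -20.6, 170.0]
tool_rot: [-0.064, 0.703, 0.064, 0.706]
contact_force: [0.2, 0.8, -2.0]
width: 12.9
```

```bash
python3 - <<'E'
from h import *
st()
c,im=snap('top'); 
for b in blobs(im,(0,150,60),(6,255,255),2000)[:1]:
    r=cv2.minAreaRect(onz(c,b[:,0],3)[:,:2].astype(np.float32)); print('mat top',r)
c,im=snap('scene'); 
for b in blobs(im,(0,150,60),(6,255,255),1000)[:1]:
    a=cv2.approxPolyDP(cv2.convexHull(b),8,True)[:,0]; print('scene',a.tolist(),onz(c,a,3)[:,:2].round(0).tolist())
plan((501,314,165),down(4.5),vmax=35)
E
```

```text
t 37.75 tcp [562.  -20.6 170. ] w 12.9 F [ 0.2  0.8 -2. ] M [ 0.03 -0.05 -0.07] x [ 0.004 -0.    -1.   ] z [0.984 0.18  0.004] q [ 0.39  0.62 -0.63  1.75  0.45  0.92 -0.24]
mat top ((502.61474609375, 312.8723449707031), (216.4683837890625, 236.0828094482422), 4.946418762207031)
scene [[364, 148], [419, 160], [398, 202], [367, 195]] [[427.0, 414.0], [600.0, 429.0], [620.0, 207.0], [534.0, 197.0]]
n 10 rotvec/row [ 0.59 -0.    0.  ] from [560.5 -21.1 167.8]
[0.3, 34.0, 0.2, 0.59, -0.0, 0.0]
[0.3, 34.0, -0.2, 0.59, -0.0, 0.0]
[0.3, 34.0, -0.5, 0.59, -0.0, 0.0]
[0.3, 34.0, -0.9, 0.59, -0.0, 0.0]
[0.3, 34.0, -1.2, 0.59, -0.0, 0.0]
[0.3, 34.0, -1.6, 0.59, -0.0, 0.0]
[0.3, 34.0, -1.9, 0.59, -0.0, 0.0]
[0.3, 34.0, -2.3, 0.59, -0.0, 0.0]
[0.3, 33.9, -2.6, 0.59, -0.0, 0.0]
[0.3, 33.9, -3.0, 0.59, -0.0, 0.0]
```

>>> servo_tool --pt "-1 0 15 0 0.3 0 0" --pt "-1 0 30 0 0.6 0 0" --pt "-1 0 38 -0.5 0.6 0 0" --pt "-1 0 40 -1 0.6 0 0" --pt "-1 0 40 -1.3 0.6 0 0"

```text
time_s: 38.35
tcp_pos: [531.0, 140.4, 166.7]
tool_rot: [-0.047, 0.706, 0.047, 0.705]
contact_force: [0.5, -0.1, -2.3]
width: 13.0
```

>>> servo_tool --pt "-1 0 40 -1.7 0.6 0 0" --pt "-1 0 40 -2 0.6 0 0" --pt "-1 0 40 -2.5 0.6 0 0" --pt "-1 0 30 -2.5 0.6 0 0" --pt "-1 0 20 -2 0.6 0 0"

```text
time_s: 38.85
tcp_pos: [499.6, 310.2, 166.7]
tool_rot: [-0.03, 0.707, 0.03, 0.706]
contact_force: [0.8, -0.3, -2.6]
width: 13.0
```

>>> servo_tool --pt "-1 0 6 -1 0.6 0 0" --pt "-1 0 0 0 0 0 0" --pt "-1 0 0 0 0 0 0" --pt "-1 0 0 0 0 0 0"

```text
time_s: 39.25
tcp_pos: [501.1, 310.8, 167.5]
tool_rot: [-0.025, 0.707, 0.023, 0.707]
contact_force: [-0.0, 0.5, -2.1]
width: 12.3
```

```bash
python3 - <<'E'
from h import *
st(); plan((502,314.5,25),down(4.8),vmax=20)
E
```

```text
t 39.25 tcp [501.1 310.8 167.5] w 12.3 F [-0.   0.5 -2.1] M [ 0.05  0.01 -0.04] x [-0.    -0.002 -1.   ] z [ 0.998  0.068 -0.   ] q [-0.25  0.65 -0.57  1.67  0.41  0.95 -0.9 ]
n 8 rotvec/row [-0.11 -0.    0.02] from [501.1 310.8 167.5]
[17.8, 0.5, 0.1, -0.11, -0.0, 0.02]
[17.8, 0.5, 0.1, -0.11, -0.0, 0.02]
[17.8, 0.5, 0.1, -0.11, -0.0, 0.02]
[17.8, 0.5, 0.1, -0.11, -0.0, 0.02]
[17.8, 0.5, 0.1, -0.11, -0.0, 0.02]
[17.8, 0.5, 0.1, -0.11, -0.0, 0.02]
[17.8, 0.5, 0.1, -0.11, -0.0, 0.02]
[17.8, 0.5, 0.1, -0.11, -0.0, 0.02]
```

>>> servo_tool --pt "-1 15 1 0.3 0 0 0" --pt "-1 25 1 0.3 0 0 0" --pt "-1 30 1 0 0 0 0" --pt "-1 30 0.6 0 0 0 0" --pt "-1 22 0 0 0 0 0"

```text
time_s: 39.75
tcp_pos: [499.9, 315.0, 43.0]
tool_rot: [-0.026, 0.708, 0.024, 0.706]
contact_force: [-0.2, 0.2, -1.2]
width: 12.8
```

>>> servo_tool --pt "-1 12 0 0 0 0 0" --pt "-1 6 0 0 0 0 0" --pt "-1 3 0 0 0 0 0" --pt "-1 0 0 0 0 0 0" --pt "-1 0 0 0 0 0 0"

```text
time_s: 40.25
tcp_pos: [501.2, 317.2, 26.0]
tool_rot: [-0.025, 0.706, 0.025, 0.707]
contact_force: [0.9, 0.6, -1.2]
width: 12.7
```

```bash
python3 - <<'E'
from h import *
st()
E
```

```text
t 40.25 tcp [501.2 317.2  26. ] w 12.7 F [ 0.9  0.6 -1.2] M [ 0.03 -0.02 -0.01] x [ 0.002  0.001 -1.   ] z [0.997 0.071 0.002] q [-0.33  0.83 -0.45  1.77  0.55  0.67 -1.02]
```

Correct y by −2.5 and creep down from 26 to about 13.5.

>>> servo_tool --pt "-1 4 -1.5 0.5 0 0 0" --pt "-1 3 -1 0 0 0 0" --pt "-1 2 0 0 0 0 0" --pt "-1 1.5 0 0 0 0 0" --pt "-1 0 0 0 0 0 0"

```text
time_s: 40.75
tcp_pos: [501.1, 314.2, 14.2]
tool_rot: [-0.025, 0.707, 0.025, 0.707]
contact_force: [0.2, -0.7, -0.9]
width: 12.6
```

>>> servo_tool --pt "-1 1 0 0 0 0 0" --pt "-1 0 0 0 0 0 0" --pt "-1 0 0 0 0 0 0"

```text
time_s: 41.05
tcp_pos: [501.3, 314.4, 13.5]
tool_rot: [-0.025, 0.707, 0.025, 0.707]
contact_force: [0.0, -0.5, -2.2]
width: 12.7
```

>>> servo_tool --pt "-1 0.7 0 0 0 0 0" --pt "-1 0 0 0 0 0 0" --pt "-1 0 0 0 0 0 0"

```text
time_s: 41.35
tcp_pos: [501.3, 314.4, 13.5]
tool_rot: [-0.025, 0.706, 0.025, 0.707]
contact_force: [-1.1, -1.3, 5.7]
width: 12.7
```

>>> servo_tool --pt "-1 0.6 0 0 0 0 0" --pt "-1 0 0 0 0 0 0" --pt "-1 0 0 0 0 0 0"

```text
time_s: 41.65
tcp_pos: [501.3, 314.4, 13.5]
tool_rot: [-0.025, 0.706, 0.025, 0.707]
contact_force: [-2.4, -1.5, 9.2]
width: 12.5
```

>>> servo_tool --pt "-1 -1 0 0 0 0 0" --pt "0 0 0 0 0 0 0" --pt "1 0 0 0 0 0 0" --pt "1 0 0 0 0 0 0" --pt "1 0 0 0 0 0 0"

```text
time_s: 42.15
tcp_pos: [501.3, 314.3, 12.9]
tool_rot: [-0.025, 0.707, 0.025, 0.707]
contact_force: [-0.3, 0.1, 0.4]
width: 70.0
```

>>> servo_tool --pt "1 -5 0 0 0 0 0" --pt "1 -20 0 0 0 0 0" --pt "1 -40 0 0 0 0 0" --pt "1 -45 0 0 0 0 0" --pt "1 -45 0 0 0 0 0"

```text
time_s: 42.65
tcp_pos: [500.9, 314.2, 169.9]
tool_rot: [-0.025, 0.707, 0.025, 0.706]
contact_force: [-0.1, 0.9, -0.2]
width: 85.6
```

>>> servo_tool --pt "1 -40 -20 0 0 0 0" --pt "1 -30 -40 0 0 0 0" --pt "1 0 -40 0 0 0 0" --pt "1 0 -20 0 0 0 0" --pt "1 0 0 0 0 0 0"

```text
time_s: 43.15
tcp_pos: [510.8, 189.9, 238.5]
tool_rot: [-0.024, 0.706, 0.021, 0.707]
contact_force: [-0.7, 0.9, -0.1]
width: 85.4
```

```bash
python3 - <<'E'
from h import *
st()
c,im=snap('scene'); c2,i2=snap('top')
a=cv2.resize(im[100:340,160:480,::-1],(440,330)); b=cv2.resize(i2[80:340,70:470,::-1],(508,330))
b=b[:,:360]
cv2.imwrite('pics/fin.png',cv2.convertScaleAbs(np.hstack([a,b]),alpha=1.4))
h=cv2.cvtColor(i2,cv2.COLOR_RGB2HSV); m=cv2.inRange(h,(80,0,110),(135,70,255)); m[:, :85]=0;m[:,205:]=0;m[:200]=0;m[310:]=0
q=cv2.convexHull(np.argwhere(m)[:,::-1].astype(np.int32))[:,0]; print('panel',cv2.minAreaRect(onz(c2,q,8)[:,:2].astype(np.float32)))
E
```

```text
t 43.15 tcp [510.8 189.9 238.5] w 85.4 F [-0.7  0.9 -0.1] M [ 0.06 -0.01  0.01] x [ 0.001 -0.004 -1.   ] z [0.998 0.064 0.001] q [ 0.01  0.51 -0.63  1.71  0.34  1.04 -0.67]
panel ((505.14697265625, 256.217041015625), (96.04254150390625, 42.5512580871582), 5.094052791595459)
```

View pics/fin.png

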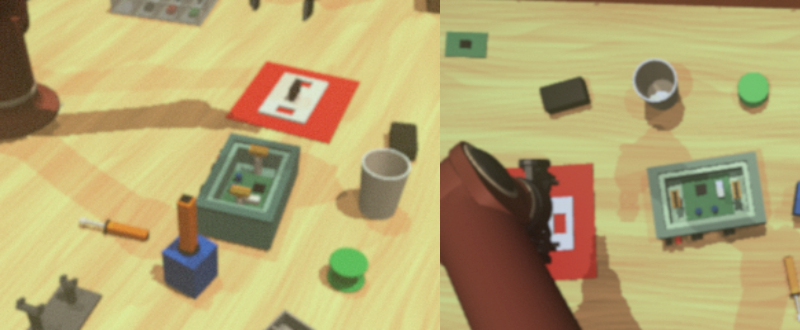

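```bash
python3 -c "
from station import order; print(order.close_job())"
```

```text
the job is handed in; nothing more can be done
None
```

The job is done and handed in at about 43 s of the 72 s allowed. No verdict is reported.

- **Screwdriver:** I took the larger screwdriver off the rest, stood it blade down in the blue stand and let go. I then took it again from above by the end of its handle.
- **Studs:** I turned both cam studs anticlockwise. The wrist camera measured both heads at a yaw of about 10.2° after turning, against 10.4° for the instrument. A later, less direct view read 10.9° and 11.5°. The panel lifted off without resistance.
- **Screwdriver back:** I stood it back in the stand. A light contact force showed the collar seated, and the last picture shows it upright.
- **Panel:** I lifted it straight up by its fin and set it down on the red mat with gentle contact (about 9 N) before opening the fingers. The last scene picture shows it flat and near the middle of the mat. By the tool pose, its centre is about 1–2 mm from the mat centre I measured. The things around it look unmoved.

**Check that failed:** my last measurement of the panel from the top camera could not be used, because the arm hid half of it. The panel's centring therefore rests on the tool pose and the scene view only.

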